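Charge the deburring pot and lock its cover with the pin spanner

ROBOT

A 7-joint arm with a two-finger parallel gripper is mounted at the origin on the work surface; the furniture and walls round the work are solid. World frame = base frame: x ahead of the robot, y to its left, z up, the work surface at z = 0. Lengths are in m, angles in rad, forces in N, time in s.
With the tool pointing down it reaches from about 0.425 to 0.925 m from the base axis. Payload 6.8 kg.
Tool frame: the origin (TCP) lies between the finger pads; the fingertips stand r.tcp_to_tips ahead of it and the grasp point (between the pads) lies 3 mm ahead of it (r.tcp_to_tips is the distance from the TCP to the fingertips, in m); z points along the fingers, y is the line along which they close (so a half turn about z gives the same grasp; the last joint's range is limited). The gripper opens to 85 mm and grips with 20 to 120 N. Pads are 22 mm wide; open, the fingers measure 114 mm over their backs; the gripper's body (76 mm by 85 mm) begins 54 mm behind the grasp point. The pads swing forward as they close: fully open they stand 13 mm farther back than shut.
Start: joints at [1.028, 0.477, 0.022, 1.555, -0.011, 1.109, -0.083], TCP at [0.284, -0.612, 0.253] pointing down, gripper open.
Joint ranges: [-2.96, 2.96], [-0.34, 2.1], [-1.41, 1.46], [0.24, 2.44], [-1.37, 4.51], [0.17, 1.92], [-2.96, 2.96]. Speed limits (rad/s): [2.39, 2.39, 3.14, 3.14, 3.14, 3.14, 3.14].

INTERFACE

Orientations are given as a rotation vector (axis times angle).
In Python, from bench import r gives the robot as it stands. The module is installed in compiled form; this text tells all that it offers.
- The arm moves only by the tool step_arm, never from a script. Its argument "moves" is a list of rows, each an object of numbers: "rx", "ry", "rz": the turn, a rotation vector about the tool's x, y, z in degrees; "dx", "dy", "dz": the shift along the tool's x, y, z in mm; "gripper": the opening, from -1 (shut) to 1 (fully open). In form: [{"rx": .., "ry": .., "rz": .., "dx": .., "dy": .., "dz": .., "gripper": ..}, ...]. A call has 1 to 20 rows; each row shifts and turns the commanded pose from where the row before left it, along the tool's axes as they then stand; what a row does not reach is not made up. A row lasts 1/8 s, in which the tool goes at most 62.5 mm and 10.7 degrees, less where a joint would pass 70% of its speed; a pose out of reach is approached as far as the arm can. A call is refused whole if a number of a shift passes 62.5 or a number of a turn 10.7, either way. A call with a gripper value outside its range is refused whole. The fingers move at their own pace and stop on an object; "grip_force" is the grip in N (left out, the last holds). Time passes only in rows, so rows that do not move let the fingers close. It gives the time, the measured TCP pose, the force, the opening and the grip force at its end, in the units of the state.
- r.get_obs(): the state, without advancing time (a new reading comes with each control period).
- r.grab_frame(name): name is "scene" or "side" or "wrist"; returns the picture (400x640x3 uint8, blue, green, red); there is no depth.
- r.camera_info(name): a dict with "mtx" (3x3 intrinsics, pixels), "rvec" (rotation vector, rad) and "tvec" (3), from world to camera coordinates, as OpenCV has them. Camera axes: x right, y down, z forward; pixel columns grow to the right and rows downward; lengths in m; the calibration is good to about 2 mm. A picture is of the moment at which its call begins: read the wrist's pose just before it. camera_info takes no time and is no camera call; for the wrist camera it gives the pose at the moment of the call.
- r.hand_in(): hands the job in; it is judged then, once.
The state is a dict: "clock": time; "joints": joint angles; "qvel": joint speeds; "tau": joint torques, N m; "tcp_pos": TCP position; "orientation": TCP orientation; "contact_force": force on the tool from outside, world axes, zero at the start; "moment": the same for the moment, N m; "grip_width": finger opening in m; "gripper_force": force on a finger pad.
Only numpy, scipy, OpenCV 4.12 (cv2) and the standard library are available. Lean on these libraries where they do the work, as an engineer would, in place of code of your own. Each camera call takes 0.05 s, during which the arm holds its last target. There are 200 camera calls.

TASK

Get the deburring pot ready to run: put every brass spacer, those in the scoop and those left on the mat, into the pot through the funnel, then stand the funnel in the empty steel cup. Fit the cover by setting its heel down tilted under the pot's lip and pivoting it gently down flat over the lock collar, then put both prongs of the pin spanner in the collar's holes and turn it clockwise to the stop. Finish with the spanner back in its stand and the scoop lying level on the mat, and leave the pump bottle, the stamp and the pin gauge where they are.

Things in the scene. Friction and masses are not known exactly. Their poses are not given: they have to be found in the camera images.
- pot: Fixed bench deburring pot, grey, 172 (x) x 100 mm, flat deck (top) 84 mm over the worktop. Origin: centre of underside, z up. Round throat 48 mm across in the deck at x = -17 mm, chamber 58 mm deep. At the -x end a steel bridge on the deck: upright with inner face at x = -74 mm, its lip reaching on to x = -62 mm, 12 mm clear under it, top 19 mm over the deck. Lock stud with collar at x = +56 mm.
- chamber (a point): Centre of the chamber's floor, 26 mm over the worktop, under the middle of the throat; axes as the pot's.
- lip (a point): Point on the deck straight below the middle of the lip's edge (pot x = -62 mm); axes as the pot's. From here the space under the lip runs 12 mm on towards -x, 12 mm high and 92 mm wide between two closed cheeks.
- collar (a joint): Turn of the lock collar about its stud, rad: 0 = open (ears along the pot's x), grows clockwise seen from above to 1.45 (stop, ears across the pot). Stays where it is left (friction about 0.1 N m).
- collar_face (a point): Centre of the lock collar's top face, 104.5 mm over the worktop; turns with it, x along the ears, z up. Steel disc 36 mm across, 10 mm thick, with two opposed ears (64 mm tip to tip, 28 mm wide), underside 10.5 mm over the deck on a 34 mm boss. Two round through holes, 10 mm across, 18 mm either side of the centre along x.
- cover: Loose steel cover plate, about 0.6 kg, 8 mm thick, 92 mm wide (y), flat on the mat. Origin: on its underside; on the closed pot it lies on the deck straight over the pot's origin, axes parallel. Bar handle on top: black, along y, 74 mm long, 14 mm thick (x), 13 mm high, centre at x = -6, y = 0, z = 38.5 mm, over the centre of mass; posts 60 mm apart, 24 mm clear under the bar.
- cover_heel (a point): Cover point x = -72, y = 0, z = 0 mm: lower edge of its heel tongue's end. The tongue (80 mm wide, 5 mm thick, flush below) reaches from the plate's edge at x = -60 mm. The plate ends at x = +76 mm, with a U notch there, 46 mm wide, open at the end, from x = +17 mm: it passes over the open collar; when turned, the collar's ears reach over the plate on both sides of it.
- spanner: Pin spanner (T-handled two-pin key), steel, 0.16 kg, upright in its stand. Origin: midway between its two prong tips, z up, x along the line of the prongs. Prongs 6 mm thick, 10 mm long, at x = -18 and +18 mm; head 56 x 24 mm, z = 10 to 22 mm; 14 mm round stem; T bar along x, 84 mm long, 14 x 14 mm, centre at z = 47 mm. The same after half a turn about z.
- stand_top (a point): Centre of the top face of the spanner's stand, a fixed wooden block 84 (x) x 44 mm, 18 mm high. Two round holes in it, 10 mm across, 13 mm deep, 18 mm either side of the centre along x; in place, the spanner's head rests on the block with the prongs in them.
- funnel: Aluminium funnel, 70 g, standing in the throat by its cone. Origin: centre of the spout's lower end (about 21 mm below the deck), z up. Spout 41 mm outside, 36 mm inside, 16 mm long; then a cone up to the rim at z = 58 mm, 96 mm across.
- funnel_ear (a point): Grip point on the funnel's upright ear at the rim (funnel x = +51 mm): a black tab 9 mm thick (funnel x), 26 mm wide (funnel y), standing up to 30 mm above the rim; this point is 20 mm above the rim.
- beaker: Empty steel cup, 64 mm across the rim, 55 mm high, wall 3 mm; origin: centre of its underside. The funnel stands in it by its cone, its origin then about 27 mm over the worktop.
- scoop: Aluminium parts scoop, 90 g, on the mat with spacers in it. Origin: under the bowl's middle; x to the open nose, z up. Bowl floor 3 mm thick, x = -42 to +46 mm, 50 mm wide inside; sides 34 mm high, 8 mm at the nose; no front wall. Black handle 15 mm wide (y), 20 mm high, axis at z = 34 mm, from the back wall to x = -140 mm; good grip at x = -80 mm.
- solvent_bottle: White pump bottle, 60 mm across, 136 mm high, a bystander; origin: centre of its underside.
- qc_stamp: Hand stamp with a wooden knob, 26 x 34 x 64 mm, a bystander; origin: centre of its underside.
- pin_gauge: Steel pin gauge, 78 mm long (y), 13 mm thick, lying on the mat, a bystander; origin: centre of the underside.
- spacer_1: Brass hexagon spacer, 14 mm across flats and 14 mm long, 15 g; origin: its centre, z along its axis, x square to one pair of flats. Starts in the scoop; may be absent.
- spacer_2: Brass hexagon spacer, 14 mm across flats and 14 mm long, 15 g; origin: its centre, z along its axis, x square to one pair of flats. Starts in the scoop; may be absent.
- spacer_3: Brass hexagon spacer, 14 mm across flats and 14 mm long, 15 g; origin: its centre, z along its axis, x square to one pair of flats. Starts in the scoop; may be absent.
- spacer_4: Brass hexagon spacer, 14 mm across flats and 14 mm long, 15 g; origin: its centre, z along its axis, x square to one pair of flats. Starts in the scoop; may be absent.
- spacer_5: Brass hexagon spacer, 14 mm across flats and 14 mm long, 15 g; origin: its centre, z along its axis, x square to one pair of flats. Starts in the scoop; may be absent.
- spacer_6: Brass hexagon spacer, 14 mm across flats and 14 mm long, 15 g; origin: its centre, z along its axis, x square to one pair of flats. Starts on the mat; may be absent.
- spacer_7: Brass hexagon spacer, 14 mm across flats and 14 mm long, 15 g; origin: its centre, z along its axis, x square to one pair of flats. Starts on the mat; may be absent.
- spacer_8: Brass hexagon spacer, 14 mm across flats and 14 mm long, 15 g; origin: its centre, z along its axis, x square to one pair of flats. Starts on the mat; may be absent.

How it is judged:
By the outcome, as a careful person would: the job done as asked, in the order asked, and still so for the second after the job is handed in, with the robot touching nothing.
Of spacer_1, spacer_2, spacer_3, spacer_4, spacer_5 only 3 to 5 are there at a start; the rules pass over those that are not, and their reading is None.
Of spacer_6, spacer_7, spacer_8 only 1 to 3 are there at a start; the rules pass over those that are not, and their reading is None.
At some moment in a run one of spacer_7, spacer_8, cover may be knocked a few centimetres aside while the robot is not near it.
It also fails if it takes over 210 s, if anything falls off the work surface, if the arm or the gripper's body presses on something with over 40 N, if the wrist force passes 120 N, or if a joint passes its speed limit or range.

## Working session

There is one attempt and no reset: what is moved stays moved. The work goes in short steps, Python scripts to look and compute and a tool call to move; the robot and the scene stay as the last step left them, time stands still between calls to the robot, and variables do not carry over. Pictures are saved under pics/ and viewed, at most 14 in all, crops included, and the job is handed in when it is done.

Besides the shell and the picture viewer there is one more tool, called in YAML: its name, and indented under it one key for each argument. step_arm: Moves the arm, as the interface text tells. Its arguments: {"type":"object","properties":{"moves":{"type":"array","items":{"type":"object","properties":{"rx":{"type":"number"},"ry":{"type":"number"},"rz":{"type":"number"},"dx":{"type":"number"},"dy":{"type":"number"},"dz":{"type":"number"},"gripper":{"type":"number"}}}},"grip_force":{"type":"number"}},"required":["moves"]}

```bash
mkdir -p pics; cat > h.py <<'E'
import numpy as np, cv2
from scipy.spatial.transform import Rotation as R
from bench import r
def cam(n):
    c=r.camera_info(n); Rm=R.from_rotvec(np.ravel(c['rvec'])).as_matrix(); return np.array(c['mtx']),Rm,np.ravel(c['tvec'])
def ray(n,u,v,c=None):
    K,Rm,t=c or cam(n); d=Rm.T@np.linalg.inv(K)@np.array([u,v,1.]); return -Rm.T@t,d
def onz(n,u,v,z,c=None):
    o,d=ray(n,u,v,c); return o+d*(z-o[2])/d[2]
def proj(n,p,c=None):
    K,Rm,t=c or cam(n); q=K@(Rm@np.array(p)+t); return q[:2]/q[2]
def tri(a,b):
    (o1,d1),(o2,d2)=a,b
    s=np.linalg.lstsq(np.c_[d1,-d2],o2-o1,rcond=None)[0]; p=o1+d1*s[0]; q=o2+d2*s[1]; return (p+q)/2,np.linalg.norm(p-q)
def delta(p,yaw=None,Rt=None):
    """shift (mm, tool axes now) and turn (deg) to target; yaw: tool pointing down with tool y at... """
    o=r.get_obs(); Rc=R.from_rotvec(o['orientation']); d=Rc.inv().apply(np.array(p)-o['tcp_pos'])*1000
    return d.round(1)
def st():
    o=r.get_obs(); M=R.from_rotvec(o['orientation']).as_matrix()
    print(round(o['clock'],2),np.round(o['tcp_pos'],4),'R',M.round(3).tolist(),'F',np.round(o['contact_force'],1),'w',round(o['grip_width'],4),'j',np.round(o['joints'],2))
E
python3 - <<'E'
from h import *
st(); print(r.tcp_to_tips)
for n in('scene','side','wrist'):
    im=r.grab_frame(n); cv2.imwrite(f'pics/{n}0.png',im)
    K,Rm,t=cam(n); print(n,K[0,0],(-Rm.T@t).round(3),Rm[2].round(2))
E
```

```text
0.0 [ 0.2841 -0.6117  0.2523] R [[0.907, 0.421, -0.001], [0.421, -0.907, 0.002], [-0.0, -0.002, -1.0]] F [-0.1  0.4  0.4] w 0.0854 j [ 1.03  0.48  0.02  1.56 -0.01  1.11 -0.08]
0.022
scene 405.48203448500385 [-0.059  0.803  0.729] [ 0.5  -0.66 -0.56]
side 385.45649459588043 [ 0.53  -0.847  0.712] [-0.04  0.84 -0.55]
wrist 330.89539556572976 [ 0.357 -0.578  0.373] [-0.28 -0.13 -0.95]
```

View pics/scene0.png

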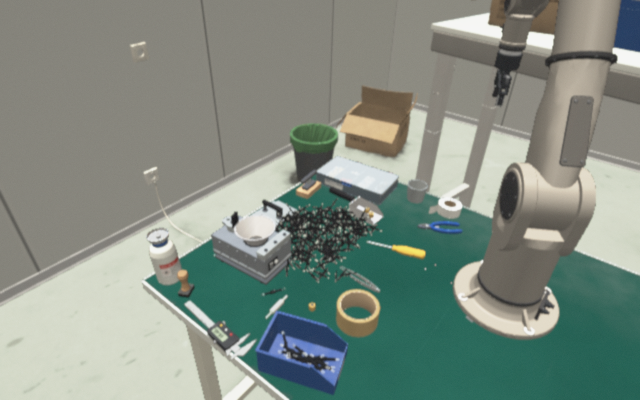

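View pics/side0.png

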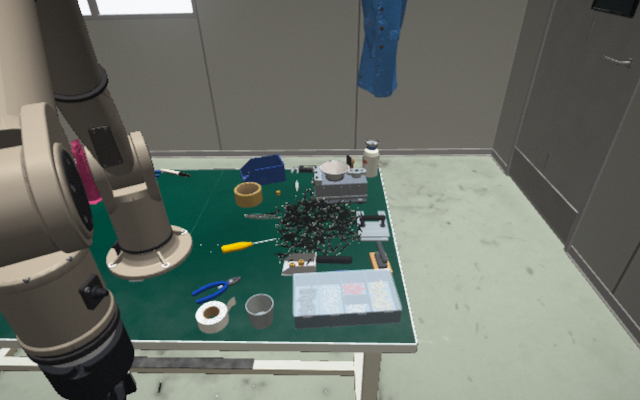

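The scene view shows the pot at (252,245) with the funnel at (258,228), the scoop at (365,212), the cup at (417,190), and a spacer at (312,306). In the side view the cover is at (372,225) and the scoop at (300,262). I'll enlarge both.

```bash
python3 - <<'E'
import cv2
a=cv2.imread('pics/scene0.png'); b=cv2.imread('pics/side0.png')
cv2.imwrite('pics/c1.png',cv2.resize(a[165:365,140:400],None,fx=3,fy=3,interpolation=cv2.INTER_CUBIC))
cv2.imwrite('pics/c2.png',cv2.resize(b[140:335,180:420],None,fx=3,fy=3,interpolation=cv2.INTER_CUBIC))
E
```

```text
(no output)
```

View pics/c1.png

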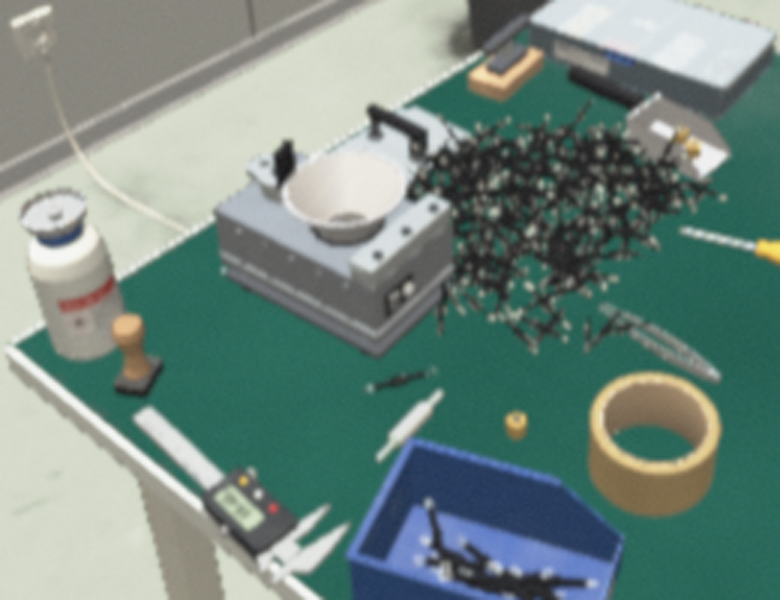

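View pics/c2.png

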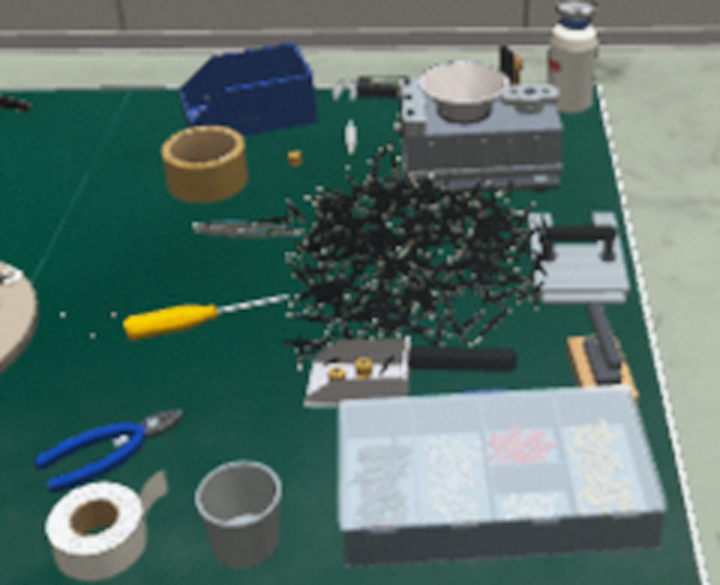

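The enlarged views show that the pot's bridge points to the robot (pot x ≈ world +x) and its collar is on the far side. The cover is at c2 (580,250), with its notch towards +y. The spanner and stand are at c2 (600,360), the scoop's nose points to −x, and one spacer on the mat is at c2 (294,157). A heap of black bits lies in the middle. Next are rough positions.

```bash
python3 - <<'E'
from h import *
S=lambda u,v:(180+u/3,140+v/3)
C=lambda u,v:(140+u/3,165+v/3)
for n,s,z in [('funnelrim',(466,85),.12),('collar',(530,93),.1045),('coverbarL',(550,233),.04),('coverbarR',(612,233),.04),('stand',(602,375),.018),('Tbar',(600,328),.054),('scooploweredge',(306,402),.0),('scoop handle end',(515,358),.034),('cup rim',(238,490),.055),('mat spacer',(294,157),.007),('bottle',(573,105),0),('pileL',(290,270),0),('pileR',(535,235),0),('pileTop',(390,160),0),('pileBot',(330,350),0),('ear',(506,62),.14),('boxTL',(345,405),.05),('pot corner near R',(560,185),0),('pot corner near L',(405,180),0)]:
    print(n,onz('side',*S(*s),z).round(3))
print()
for n,s,z in [('funnel rim',(347,190),.12),('ear',(285,160),.14),('coverbarA',(370,112),.04),('coverbarB',(422,140),.04),('stand',(505,75),.018),('mat spacer',(516,425),.007),('stamp',(135,385),0),('spindle',(410,425),0),('darkrod',(400,380),0),('pile top',(560,120),0),('pile bot',(540,340),0),('pile r',(710,190),0),('scoopnose',(715,165),0),('pot front corner',(378,350),0),('potdeck front corner',(372,322),.084),('deck left corner',(218,212),.084),('deck right corner',(450,240),.084)]:
    print(n,onz('scene',*C(*s),z).round(3))
o=r.get_obs()
K,Rm,t=cam('wrist'); c=-Rm.T@t; M=R.from_rotvec(o['orientation']).as_matrix()
print('cam in tool',(M.T@(c-o['tcp_pos'])).round(3),'axes(tool) cols of cam', (M.T@Rm.T).round(2).tolist())
E
```

```text
funnelrim [0.535 0.281 0.12 ]
collar [0.606 0.291 0.105]
coverbarL [0.619 0.113 0.04 ]
coverbarR [0.681 0.113 0.04 ]
stand [ 0.653 -0.074  0.018]
Tbar [ 0.651 -0.053  0.054]
scooploweredge [ 0.391 -0.091  0.   ]
scoop handle end [ 0.576 -0.07   0.034]
cup rim [ 0.361 -0.245  0.055]
mat spacer [0.332 0.317 0.007]
bottle [0.672 0.454 0.   ]
pileL [0.353 0.104 0.   ]
pileR [0.608 0.166 0.   ]
pileTop [0.445 0.321 0.   ]
pileBot [ 0.406 -0.021  0.   ]
ear [0.579 0.297 0.14 ]
boxTL [ 0.434 -0.147  0.05 ]
pot corner near R [0.641 0.265 0.   ]
pot corner near L [0.465 0.277 0.   ]

funnel rim [0.528 0.29  0.12 ]
ear [0.574 0.311 0.14 ]
coverbarA [0.677 0.12  0.04 ]
coverbarB [0.605 0.122 0.04 ]
stand [ 0.639 -0.044  0.018]
mat spacer [0.332 0.314 0.007]
stamp [ 0.593  0.468 -0.   ]
spindle [0.398 0.36  0.   ]
darkrod [0.436 0.332 0.   ]
pile top [ 0.558 -0.036  0.   ]
pile bot [0.377 0.227 0.   ]
pile r [ 0.374 -0.036  0.   ]
scoopnose [ 0.392 -0.073  0.   ]
pot front corner [0.472 0.32  0.   ]
potdeck front corner [0.435 0.358 0.084]
deck left corner [0.623 0.348 0.084]
deck right corner [0.452 0.252 0.084]
cam in tool [ 0.08  0.   -0.12] axes(tool) cols of cam [[0.0, -0.95, -0.31], [1.0, 0.0, 0.0], [-0.0, -0.31, 0.95]]
```

step_arm:
  moves:
    - {"rz": 8.3}
    - {"rz": 8.3}
    - {"rz": 8.3}
    - {"dx": 25,"dy": -60,"dz": -11}
    - {"dx": 25,"dy": -60,"dz": -11}
    - {"dx": 25,"dy": -60,"dz": -11}
    - {"dx": 25,"dy": -60,"dz": -11}
    - {"dx": 25,"dy": -60,"dz": -11}
    - {"dx": 25,"dy": -60,"dz": -11}
    - {"dx": 25,"dy": -60,"dz": -11}
    - {"dx": 25,"dy": -60,"dz": -11}
    - {"dx": 25,"dy": -60,"dz": -11}
    - {"dx": 25,"dy": -60,"dz": -11}
    - {"dx": 25,"dy": -60,"dz": -11}
    - {"dx": 25,"dy": -60,"dz": -11}
    - {}

```text
invalid input at $.moves[0]: expected keys rx, ry, rz, dx, dy, dz, gripper
```

```bash
python3 - <<'E'
from h import *
st(); c=cam('wrist'); im=r.grab_frame('wrist'); cv2.imwrite('pics/w1.png',im)
import pickle; pickle.dump(c,open('w1.pkl','wb'))
cv2.imwrite('pics/w1b.png',cv2.resize(im,(800,500),interpolation=cv2.INTER_CUBIC))
E
```

```text
0.15 [ 0.2842 -0.6118  0.2525] R [[0.907, 0.421, -0.001], [0.421, -0.907, 0.001], [-0.0, -0.001, -1.0]] F [-0.1 -0.5  0.5] w 0.0855 j [ 1.03  0.48  0.02  1.56 -0.01  1.11 -0.08]
```

View pics/w1b.png

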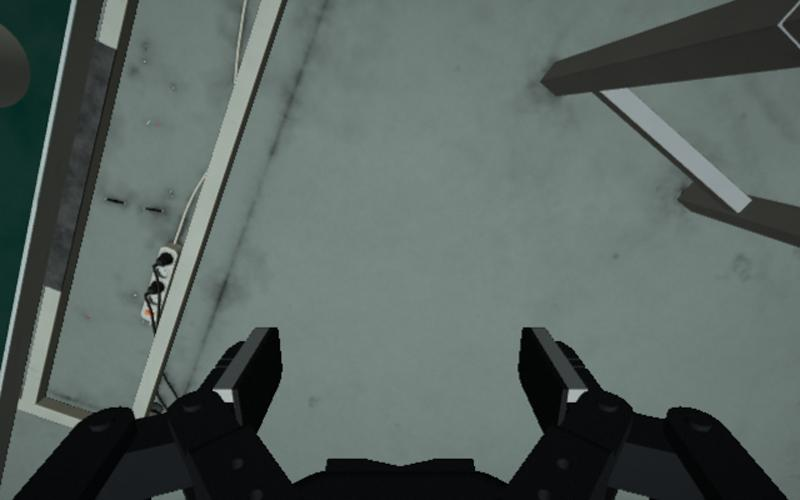

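The picture shows only floor and the fingers: the move was refused because every row needs all seven keys. The fingers block rows below about 260, so I'll aim the upper half of the image at the work.

step_arm:
  moves:
    - {"rx": 0,"ry": 0,"rz": 8.3,"dx": 0,"dy": 0,"dz": 0,"gripper": 1}
    - {"rx": 0,"ry": 0,"rz": 8.3,"dx": 0,"dy": 0,"dz": -10,"gripper": 1}
    - {"rx": 0,"ry": 0,"rz": 8.3,"dx": 0,"dy": 0,"dz": -20,"gripper": 1}
    - {"rx": 0,"ry": 0,"rz": 0,"dx": 18,"dy": -60,"dz": -11,"gripper": 1}
    - {"rx": 0,"ry": 0,"rz": 0,"dx": 18,"dy": -60,"dz": -11,"gripper": 1}
    - {"rx": 0,"ry": 0,"rz": 0,"dx": 18,"dy": -60,"dz": -11,"gripper": 1}
    - {"rx": 0,"ry": 0,"rz": 0,"dx": 18,"dy": -60,"dz": -11,"gripper": 1}
    - {"rx": 0,"ry": 0,"rz": 0,"dx": 18,"dy": -60,"dz": -11,"gripper": 1}
    - {"rx": 0,"ry": 0,"rz": 0,"dx": 18,"dy": -60,"dz": -11,"gripper": 1}
    - {"rx": 0,"ry": 0,"rz": 0,"dx": 18,"dy": -60,"dz": -11,"gripper": 1}
    - {"rx": 0,"ry": 0,"rz": 0,"dx": 18,"dy": -60,"dz": -11,"gripper": 1}
    - {"rx": 0,"ry": 0,"rz": 0,"dx": 18,"dy": -60,"dz": -11,"gripper": 1}
    - {"rx": 0,"ry": 0,"rz": 0,"dx": 18,"dy": -60,"dz": -11,"gripper": 1}
    - {"rx": 0,"ry": 0,"rz": 0,"dx": 18,"dy": -60,"dz": -11,"gripper": 1}
    - {"rx": 0,"ry": 0,"rz": 0,"dx": 18,"dy": -60,"dz": -11,"gripper": 1}
    - {"rx": 0,"ry": 0,"rz": 0,"dx": 0,"dy": 0,"dz": 0,"gripper": 1}

```text
clock: 2.2
tcp_pos: [0.4967, 0.101, 0.4137]
orientation: [-3.139, -0.014, -0.002]
contact_force: [-0.8, -0.7, -0.6]
grip_width: 0.0855
gripper_force: 0.0
```

```bash
python3 - <<'E'
from h import *
st(); c=cam('wrist'); im=r.grab_frame('wrist'); cv2.imwrite('pics/w1.png',im)
import pickle; pickle.dump(c,open('w1.pkl','wb'))
cv2.imwrite('pics/w1b.png',cv2.resize(im[:290,20:620],(800,387),interpolation=cv2.INTER_CUBIC))
E
```

```text
2.2 [0.4967 0.101  0.4137] R [[1.0, 0.009, 0.001], [0.009, -1.0, 0.003], [0.001, -0.003, -1.0]] F [-0.8 -0.7 -0.6] w 0.0855 j [ 0.1   0.11 -0.46  1.7   0.05  1.34 -1.93]
```

View pics/w1b.png

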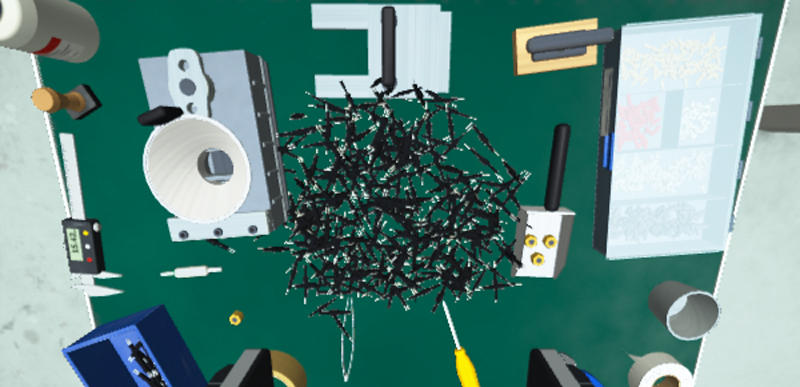

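The top view (crop scale 0.75, u offset 20) shows the funnel at (197,168) with its ear at (160,116), the collar at (188,87), and the cover at (382,50) with its notch to +y. The stand is at (556,46) with the spanner bar along y, and the scoop at (542,240) holds three spacers. The cup is at (685,310) and a mat spacer is at (236,318). I'll search for more brass and measure poses.

```bash
python3 - <<'E'
from h import *
import pickle
c=pickle.load(open('w1.pkl','rb'))
W=lambda u,v:(20+u*.75,v*.75)
for n,s,z in [('collar hole1',(186,61),.1045),('hole c',(188,87),.1045),('hole2',(190,110),.1045),('deck corner farL',(139,58),.084),('deck corner farR',(258,51),.084),('deck near',(278,222),.084),('bridge L',(168,222),.103),('bridge R',(275,214),.103),('bridge L2',(171,241),.103),('rim c',(197,168),.121),('ear',(160,116),.141),
 ('bar a',(388,8),.045),('bar b',(389,86),.045),('notch edge top',(312,4),.008),('notch edge bot',(313,97),.008),('heel top',(452,12),.005),('heel bot',(450,95),.005),('plate?',(438,10),.008),('notch bottom1',(368,27),.008),('notch bottom2',(368,75),.008),
 ('stand1',(515,28),.018),('stand2',(514,75),.018),('stand3',(597,19),.018),('stand4',(598,67),.018),('Ta',(530,45),.065),('Tb',(612,35),.065),
 ('scoop nL',(513,276),0.003),('scoop nR',(564,278),.003),('scoop back l',(518,207),.034),('scoop back r',(575,207),.034),('handle end',(562,125),.044),('handle base',(553,206),.044),('sp1',(530,240),.017),('sp2',(550,241),.017),('sp3',(537,259),.017),('cup rim',(692,312),.055),('spacer mat',(236,318),.014)]:
    print(n,onz('wrist',*W(*s),z,c)[:2].round(4))
for n,f in (('wrist','w1'),('scene','scene0'),('side','side0')):
    im=cv2.imread(f'pics/{f}.png'); h=cv2.cvtColor(im,cv2.COLOR_BGR2HSV)
    m=cv2.inRange(h,(14,110,70),(32,255,255)); k,l,s,ce=cv2.connectedComponentsWithStats(m)
    for i in range(1,k):
        if s[i,4]>=4:
            p=onz(n,*ce[i],.008,c if n=='wrist' else None)
            if .25<p[0]<.8 and -.4<p[1]<.6: print(n,ce[i].round(1),s[i,4],p[:2].round(3))
E
```

```text
collar hole1 [0.6268 0.2928]
hole c [0.6052 0.294 ]
hole2 [0.5856 0.2949]
deck corner farL [0.6313 0.3453]
deck corner farR [0.6382 0.234 ]
deck near [0.4769 0.2277]
bridge L [0.4801 0.332 ]
bridge R [0.4892 0.2248]
bridge L2 [0.4605 0.332 ]
rim c [0.535  0.2879]
ear [0.5798 0.3044]
bar a [0.6829 0.1147]
bar b [0.612  0.1136]
notch edge top [0.694  0.1956]
notch edge bot [0.6025 0.1992]
heel top [0.6885 0.0479]
heel bot [0.6062 0.0463]
plate? [0.6896 0.063 ]
notch bottom1 [0.6729 0.137 ]
notch bottom2 [0.6257 0.1376]
stand1 [ 0.6715 -0.0174]
stand2 [ 0.6262 -0.0204]
stand3 [ 0.6806 -0.1018]
stand4 [ 0.6349 -0.1096]
Ta [ 0.6484 -0.0223]
Tb [ 0.6577 -0.0996]
scoop nL [ 0.3917 -0.0438]
scoop nR [ 0.3897 -0.109 ]
scoop back l [ 0.486  -0.0336]
scoop back r [ 0.4866 -0.0986]
handle end [ 0.5755 -0.0693]
handle base [ 0.4893 -0.0699]
sp1 [ 0.4428 -0.0564]
sp2 [ 0.4418 -0.0807]
sp3 [ 0.4189 -0.0674]
cup rim [ 0.367  -0.2446]
spacer mat [0.3346 0.3112]
wrist [406.1  39.5] 78 [ 0.65  -0.022]
wrist [62.4 74.9] 483 [0.597 0.486]
wrist [ 83.7 174.1] 14 [0.445 0.487]
wrist [417.2 179.8] 56 [ 0.441 -0.059]
wrist [431.7 180.2] 58 [ 0.44  -0.082]
wrist [422.7 193.2] 61 [ 0.418 -0.07 ]
wrist [196.8 237.5] 65 [0.334 0.314]
scene [366.5 210.5] 4 [ 0.44  -0.082]
scene [370.4 214.8] 5 [ 0.419 -0.071]
scene [409.3 251. ] 260 [0.25  0.001]
scene [311.7 307. ] 26 [0.331 0.316]
scene [220.5 324.5] 4 [0.453 0.478]
side [351.9 161.5] 15 [0.602 0.553]
side [277.6 192.4] 15 [0.331 0.315]
side [300.9 262.1] 28 [ 0.439 -0.053]
side [292.1 264.4] 11 [ 0.416 -0.062]
side [217.3 310.2] 6 [ 0.252 -0.224]
```

step_arm:
  moves:
    - {"rx": 0,"ry": 0,"rz": 0,"dx": 3.5,"dy": 24.5,"dz": 40,"gripper": -0.1}
    - {"rx": 0,"ry": 0,"rz": 0,"dx": 3.5,"dy": 24.5,"dz": 40,"gripper": -0.1}
    - {"rx": 0,"ry": 0,"rz": 0,"dx": 3.5,"dy": 24.5,"dz": 40,"gripper": -0.1}
    - {"rx": 0,"ry": 0,"rz": 0,"dx": 3.5,"dy": 24.5,"dz": 40,"gripper": -0.1}
    - {"rx": 0,"ry": 0,"rz": 0,"dx": 3.5,"dy": 24.5,"dz": 40,"gripper": -0.1}
    - {"rx": 0,"ry": 0,"rz": 0,"dx": 3.5,"dy": 24.5,"dz": 40,"gripper": -0.1}
    - {"rx": 0,"ry": 0,"rz": 0,"dx": 3.5,"dy": 24.5,"dz": 40,"gripper": -0.1}
    - {"rx": 0,"ry": 0,"rz": 0,"dx": 0,"dy": 0,"dz": 0,"gripper": -0.1}
  grip_force: 60

```text
clock: 3.25
tcp_pos: [0.5178, -0.0799, 0.1301]
orientation: [3.14, -0.009, -0.011]
contact_force: [-0.7, 0.0, -0.7]
grip_width: 0.0385
gripper_force: 0.0
```

```bash
python3 - <<'E'
from h import *
st(); c=cam('wrist'); im=r.grab_frame('wrist'); cv2.imwrite('pics/w2.png',im)
# dark handle in bowl frame: project expected points, and fit the black handle column
h=cv2.cvtColor(im,cv2.COLOR_BGR2HSV)
print(delta([.521,-.070,.037]))
for x in (.50,.53,.56): 
    u,v=proj('wrist',(x,-.07,.044),c); print(x,u,v)
    row=im[int(v)].max(axis=1) if 0<=v<400 else []
    d=[i for i in range(max(0,int(u)-60),min(640,int(u)+60)) if row[i]<60]
    if d: print(d[0],d[-1],onz('wrist',(d[0]+d[-1])/2,v,.044,c))
E
```

```text
3.25 [ 0.5178 -0.0799  0.1301] R [[1.0, -0.005, -0.007], [-0.005, -1.0, -0.001], [-0.007, 0.001, -1.0]] F [-0.7  0.  -0.7] w 0.0385 j [ 0.29  0.41 -0.31  2.    0.18  0.76 -1.71]
[ 1.8 -8.1 95. ]
0.5 304.98518746244844 241.26004692711365
246 317 [ 0.5001   -0.053941  0.044   ]
0.53 304.09382337704795 199.68260397038028
260 318 [ 0.53005893 -0.06011244  0.044     ]
0.56 303.1206064375544 154.28715619649114
297 319 [ 0.5599826 -0.0730564  0.044    ]
```

step_arm:
  moves:
    - {"rx": 0,"ry": 0,"rz": 0,"dx": 1,"dy": -8,"dz": 20,"gripper": -0.1}
    - {"rx": 0,"ry": 0,"rz": 0,"dx": 1,"dy": 0,"dz": 25,"gripper": -0.1}
    - {"rx": 0,"ry": 0,"rz": 0,"dx": 0,"dy": 0,"dz": 25,"gripper": -0.1}
    - {"rx": 0,"ry": 0,"rz": 0,"dx": 0,"dy": 0,"dz": 24,"gripper": -0.1}
    - {"rx": 0,"ry": 0,"rz": 0,"dx": 0,"dy": 0,"dz": 0,"gripper": -0.1}
    - {"rx": 0,"ry": 0,"rz": 0,"dx": 0,"dy": 0,"dz": 0,"gripper": -1}
    - {"rx": 0,"ry": 0,"rz": 0,"dx": 0,"dy": 0,"dz": 0,"gripper": -1}
    - {"rx": 0,"ry": 0,"rz": 0,"dx": 0,"dy": 0,"dz": 0,"gripper": -1}
    - {"rx": 0,"ry": 0,"rz": 0,"dx": 0,"dy": 0,"dz": 0,"gripper": -1}
    - {"rx": 0,"ry": 0,"rz": 0,"dx": 0,"dy": 0,"dz": 0,"gripper": -1}

```text
clock: 4.55
tcp_pos: [0.5243, -0.068, 0.0406]
orientation: [3.141, 0.0, 0.005]
contact_force: [-0.9, 0.6, 7.1]
grip_width: 0.0138
gripper_force: 62.0
```

step_arm:
  moves:
    - {"rx": 0,"ry": 0,"rz": 0,"dx": 0,"dy": 0,"dz": -8,"gripper": -1}
    - {"rx": 0,"ry": -3,"rz": 0,"dx": 0,"dy": 0,"dz": -15,"gripper": -1}
    - {"rx": 0,"ry": -4,"rz": 0,"dx": 0,"dy": 0,"dz": -25,"gripper": -1}
    - {"rx": 0,"ry": -5,"rz": 0,"dx": 0,"dy": 0,"dz": -32,"gripper": -1}
    - {"rx": 0,"ry": 0,"rz": 0,"dx": 0,"dy": 0,"dz": -35,"gripper": -1}
    - {"rx": 0,"ry": 0,"rz": 0,"dx": 0,"dy": -10,"dz": -35,"gripper": -1}
    - {"rx": 0,"ry": 0,"rz": 0,"dx": 4,"dy": -20,"dz": -35,"gripper": -1}
    - {"rx": 0,"ry": 0,"rz": 0,"dx": 8,"dy": -28,"dz": -25,"gripper": -1}
    - {"rx": 0,"ry": 0,"rz": 0,"dx": 14,"dy": -35,"dz": -10,"gripper": -1}
    - {"rx": 0,"ry": 0,"rz": 0,"dx": 18,"dy": -40,"dz": 0,"gripper": -1}
    - {"rx": 0,"ry": 0,"rz": 0,"dx": 20,"dy": -45,"dz": 0,"gripper": -1}
    - {"rx": 0,"ry": 0,"rz": 0,"dx": 20,"dy": -45,"dz": 4,"gripper": -1}
    - {"rx": 0,"ry": 0,"rz": 0,"dx": 20,"dy": -45,"dz": 4,"gripper": -1}
    - {"rx": 0,"ry": 0,"rz": 0,"dx": 16,"dy": -38,"dz": 4,"gripper": -1}
    - {"rx": 0,"ry": 0,"rz": 0,"dx": 12,"dy": -28,"dz": 2,"gripper": -1}
    - {"rx": 0,"ry": 0,"rz": 0,"dx": 6,"dy": -16,"dz": 0,"gripper": -1}
    - {"rx": 0,"ry": 0,"rz": 0,"dx": 0,"dy": -8,"dz": 0,"gripper": -1}
    - {"rx": 0,"ry": 0,"rz": 0,"dx": 0,"dy": 0,"dz": 0,"gripper": -1}

```text
clock: 6.8
tcp_pos: [0.6891, 0.2896, 0.2137]
orientation: [3.124, 0.0, -0.328]
contact_force: [-0.1, -1.1, -1.0]
grip_width: 0.0137
gripper_force: 60.7
```

```bash
python3 - <<'E'
from h import *
st()
a=r.grab_frame('scene'); b=r.grab_frame('side')
cv2.imwrite('pics/s1.png',a); cv2.imwrite('pics/d1.png',b)
x=np.hstack([cv2.resize(a[130:330,140:390],None,fx=1.6,fy=1.6),cv2.resize(b[80:280,230:480],None,fx=1.6,fy=1.6)]); cv2.imwrite('pics/v1.png',x)
E
```

```text
6.8 [0.6891 0.2896 0.2137] R [[0.978, 0.0, -0.208], [0.0, -1.0, -0.0], [-0.208, 0.0, -0.978]] F [-0.1 -1.1 -1. ] w 0.0137 j [-0.25  0.76 -0.36  1.19  0.14  1.4  -2.14]
```

View pics/v1.png

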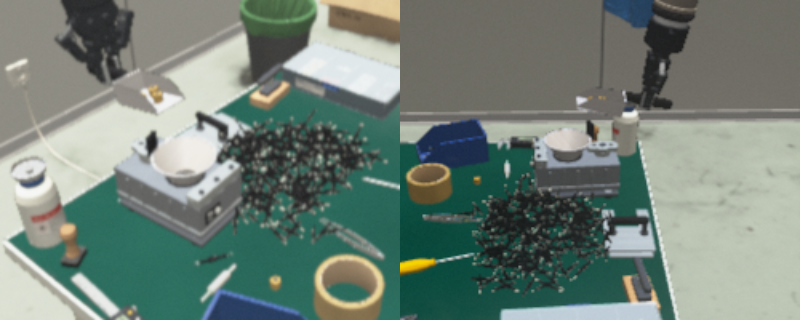

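The scoop is held nose-up with the spacers in it at (155,93), level with the funnel, so I'll pour.

step_arm:
  moves:
    - {"rx": 0,"ry": 8,"rz": 0,"dx": -3.5,"dy": 0,"dz": -3.5,"gripper": -1}
    - {"rx": 0,"ry": 8,"rz": 0,"dx": -5,"dy": 0,"dz": -3,"gripper": -1}
    - {"rx": 0,"ry": 8,"rz": 0,"dx": -7,"dy": 0,"dz": -3,"gripper": -1}
    - {"rx": 0,"ry": 8,"rz": 0,"dx": -8,"dy": 0,"dz": -8.5,"gripper": -1}
    - {"rx": 0,"ry": 0,"rz": 0,"dx": 0,"dy": 0,"dz": 0,"gripper": -1}
    - {"rx": 0,"ry": 4,"rz": 0,"dx": -2.7,"dy": 0,"dz": -9,"gripper": -1}
    - {"rx": 0,"ry": 4,"rz": 0,"dx": -2.7,"dy": 0,"dz": -9,"gripper": -1}
    - {"rx": 0,"ry": 4,"rz": 0,"dx": -3,"dy": 0,"dz": -8,"gripper": -1}
    - {"rx": 0,"ry": 4,"rz": 0,"dx": -3,"dy": 0,"dz": -8,"gripper": -1}
    - {"rx": 0,"ry": 4,"rz": 0,"dx": -3.3,"dy": 0,"dz": -8,"gripper": -1}
    - {"rx": 0,"ry": 4,"rz": 0,"dx": -3.3,"dy": 0,"dz": -8,"gripper": -1}
    - {"rx": 0,"ry": 8,"rz": 0,"dx": -6,"dy": 0,"dz": -17.5,"gripper": -1}
    - {"rx": 0,"ry": 8,"rz": 0,"dx": -5,"dy": 0,"dz": -17.5,"gripper": -1}
    - {"rx": 0,"ry": 0,"rz": 0,"dx": 0,"dy": 0,"dz": 0,"gripper": -1}
    - {"rx": 0,"ry": 0,"rz": 0,"dx": 0,"dy": 0,"dz": 0,"gripper": -1}
    - {"rx": 0,"ry": 0,"rz": 0,"dx": 0,"dy": 0,"dz": 0,"gripper": -1}
    - {"rx": 0,"ry": 0,"rz": 0,"dx": 0,"dy": 0,"dz": 0,"gripper": -1}

```text
clock: 9.02
tcp_pos: [0.6214, 0.2887, 0.2429]
orientation: [2.877, 0.0, 1.159]
contact_force: [-1.0, -0.5, -0.3]
grip_width: 0.0141
gripper_force: 61.0
```

```bash
python3 - <<'E'
from h import *
st()
a=r.grab_frame('scene'); b=r.grab_frame('side')
cv2.imwrite('pics/s2.png',a); cv2.imwrite('pics/d2.png',b)
for n,im in (('scene',a),('side',b)):
    h=cv2.cvtColor(im,cv2.COLOR_BGR2HSV)
    m=cv2.inRange(h,(14,110,70),(32,255,255)); k,l,s,ce=cv2.connectedComponentsWithStats(m)
    for i in range(1,k):
        if s[i,4]>=3: print(n,ce[i].round(1),s[i,4])
x=np.hstack([cv2.resize(a[130:330,140:390],None,fx=1.6,fy=1.6),cv2.resize(b[80:280,230:480],None,fx=1.6,fy=1.6)]); cv2.imwrite('pics/v2.png',x)
E
```

```text
9.03 [0.6214 0.2887 0.2429] R [[0.721, -0.015, 0.693], [0.015, -0.999, -0.036], [0.693, 0.037, -0.72]] F [-1.  -0.5 -0.3] w 0.0141 j [-1.45  0.46  0.9   2.08  0.72  0.23 -2.95]
scene [409.4 251. ] 259
scene [183.7 277.7] 3
scene [184.3 288. ] 3
scene [311.5 307. ] 24
scene [220.5 324.5] 4
side [  1.1 142.9] 7
side [  9.2 172.4] 100
side [245.6 184.9] 12
side [253. 183.] 3
side [248.1 197.7] 363
side [251. 187.] 3
side [245. 189.] 4
side [277.6 192.4] 15
side [235.3 246.4] 219
side [210.8 311.2] 70
side [217.1 309.9] 7
```

View pics/v2.png

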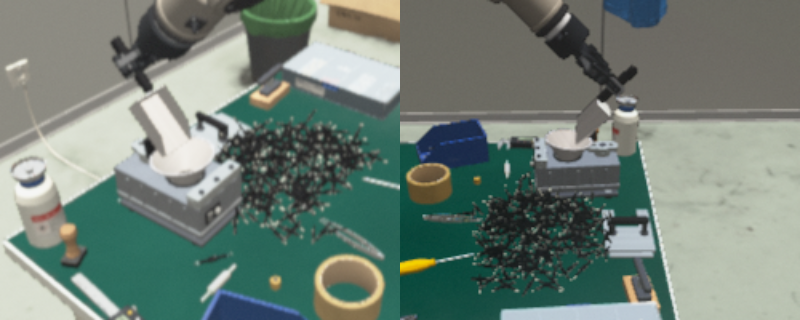

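The scoop is empty (the white floor shows at (165,120) in the left half) and no brass lies round the pot. I'll right the scoop and take it back.

step_arm:
  moves:
    - {"rx": 0,"ry": 0,"rz": 0,"dx": 20,"dy": 0,"dz": -20,"gripper": -1}
    - {"rx": 0,"ry": 0,"rz": 0,"dx": 25,"dy": 0,"dz": -25,"gripper": -1}
    - {"rx": 0,"ry": -8,"rz": 0,"dx": 10,"dy": 0,"dz": 0,"gripper": -1}
    - {"rx": 0,"ry": -8,"rz": 0,"dx": 10,"dy": 0,"dz": 0,"gripper": -1}
    - {"rx": 0,"ry": -8,"rz": 0,"dx": 10,"dy": 0,"dz": 0,"gripper": -1}
    - {"rx": 0,"ry": -8,"rz": 0,"dx": 10,"dy": 0,"dz": 0,"gripper": -1}
    - {"rx": 0,"ry": -8,"rz": 0,"dx": 0,"dy": 0,"dz": 0,"gripper": -1}
    - {"rx": 0,"ry": -4,"rz": 0,"dx": 0,"dy": 0,"dz": 0,"gripper": -1}
    - {"rx": 0,"ry": 0,"rz": 0,"dx": 0,"dy": 0,"dz": 0,"gripper": -1}

```text
clock: 10.25
tcp_pos: [0.6562, 0.2906, 0.3255]
orientation: [3.099, -0.027, 0.033]
contact_force: [0.1, -0.1, -1.1]
grip_width: 0.0138
gripper_force: 60.8
```

```bash
python3 - <<'E'
from h import *
st(); print(delta([.5243,-.068,.0406]))
E
```

```text
10.25 [0.6562 0.2906 0.3255] R [[1.0, -0.018, 0.021], [-0.017, -0.999, -0.043], [0.022, 0.042, -0.999]] F [ 0.1 -0.1 -1.1] w 0.0138 j [-0.77  0.52  0.38  1.37 -0.14  1.28 -1.98]
[-131.9  348.5  297.2]
```

step_arm:
  moves:
    - {"rx": 2.4,"ry": -1.2,"rz": -1,"dx": 0,"dy": 0,"dz": 0,"gripper": -1}
    - {"rx": 0,"ry": 0,"rz": 0,"dx": -16.5,"dy": 45,"dz": 10,"gripper": -1}
    - {"rx": 0,"ry": 0,"rz": 0,"dx": -16.5,"dy": 45,"dz": 10,"gripper": -1}
    - {"rx": 0,"ry": 0,"rz": 0,"dx": -16.5,"dy": 45,"dz": 10,"gripper": -1}
    - {"rx": 0,"ry": 0,"rz": 0,"dx": -16.5,"dy": 45,"dz": 10,"gripper": -1}
    - {"rx": 0,"ry": 0,"rz": 0,"dx": -16.5,"dy": 45,"dz": 10,"gripper": -1}
    - {"rx": 0,"ry": 0,"rz": 0,"dx": -16.5,"dy": 45,"dz": 10,"gripper": -1}
    - {"rx": 0,"ry": 0,"rz": 0,"dx": -16.5,"dy": 45,"dz": 10,"gripper": -1}
    - {"rx": 0,"ry": 0,"rz": 0,"dx": -16.5,"dy": 44,"dz": 10,"gripper": -1}
    - {"rx": 0,"ry": 0,"rz": 0,"dx": 0,"dy": 0,"dz": 40,"gripper": -1}
    - {"rx": 0,"ry": 0,"rz": 0,"dx": 0,"dy": 0,"dz": 40,"gripper": -1}
    - {"rx": 0,"ry": 0,"rz": 0,"dx": 0,"dy": 0,"dz": 40,"gripper": -1}
    - {"rx": 0,"ry": 0,"rz": 0,"dx": 0,"dy": 0,"dz": 40,"gripper": -1}
    - {"rx": 0,"ry": 0,"rz": 0,"dx": 0,"dy": 0,"dz": 0,"gripper": -1}

```text
clock: 12.0
tcp_pos: [0.5212, -0.0664, 0.0843]
orientation: [3.141, 0.005, -0.007]
contact_force: [-0.8, -0.6, -0.1]
grip_width: 0.0141
gripper_force: 60.7
```

```bash
cat >> h.py <<'E'
def go(p,yaw=0,tilt=0):
    """print world delta mm, tool delta mm, and turn (tool rotvec deg) to down pose with tool x at world yaw (deg)"""
    o=r.get_obs(); Rc=R.from_rotvec(o['orientation'])
    Rt=R.from_euler('z',yaw,degrees=True)*R.from_matrix(np.diag([1,-1,-1.]))*R.from_euler('y',tilt,degrees=True)
    w=(np.array(p)-o['tcp_pos'])*1000
    print('world',w.round(1),'in target axes',Rt.inv().apply(w).round(1),'now axes',Rc.inv().apply(w).round(1),'turn',np.degrees((Rc.inv()*Rt).as_rotvec()).round(1))
E
python3 - <<'E'
from h import *
st(); go([.5243,-.068,.0406])
E
```

```text
12.0 [ 0.5212 -0.0664  0.0843] R [[1.0, 0.003, -0.005], [0.003, -1.0, -0.0], [-0.005, 0.0, -1.0]] F [-0.8 -0.6 -0.1] w 0.0141 j [-0.29  0.49  0.37  2.06 -0.29  0.64 -1.29]
world [  3.1  -1.6 -43.7] in target axes [ 3.1  1.6 43.7] now axes [ 3.3  1.6 43.7] turn [0.  0.3 0.2]
```

step_arm:
  moves:
    - {"rx": 0,"ry": 0.3,"rz": 0,"dx": 3,"dy": 1.5,"dz": 20,"gripper": -1}
    - {"rx": 0,"ry": 0,"rz": 0,"dx": 0,"dy": 0,"dz": 12,"gripper": -1}
    - {"rx": 0,"ry": 0,"rz": 0,"dx": 0,"dy": 0,"dz": 7,"gripper": -1}
    - {"rx": 0,"ry": 0,"rz": 0,"dx": 0,"dy": 0,"dz": 4,"gripper": -1}
    - {"rx": 0,"ry": 0,"rz": 0,"dx": 0,"dy": 0,"dz": 0,"gripper": -1}
    - {"rx": 0,"ry": 0,"rz": 0,"dx": 0,"dy": 0,"dz": 0,"gripper": -0.2}
    - {"rx": 0,"ry": 0,"rz": 0,"dx": 0,"dy": 0,"dz": 0,"gripper": -0.2}
    - {"rx": 0,"ry": 0,"rz": 0,"dx": 0,"dy": 0,"dz": 0,"gripper": -0.2}
    - {"rx": 0,"ry": 0,"rz": 0,"dx": 0,"dy": 0,"dz": -15,"gripper": -0.2}
    - {"rx": 0,"ry": 0,"rz": 0,"dx": 0,"dy": 0,"dz": -50,"gripper": -0.2}
    - {"rx": 0,"ry": 0,"rz": 0,"dx": -10,"dy": -40,"dz": -50,"gripper": -0.2}
    - {"rx": 0,"ry": 0,"rz": 0,"dx": -20,"dy": -50,"dz": -20,"gripper": -0.2}
    - {"rx": 0,"ry": 0,"rz": 0,"dx": -20,"dy": -50,"dz": 0,"gripper": -0.2}
    - {"rx": 0,"ry": 0,"rz": 0,"dx": -20,"dy": -50,"dz": 0,"gripper": -0.2}
    - {"rx": 0,"ry": 0,"rz": 0,"dx": -30,"dy": -50,"dz": 0,"gripper": -0.2}
    - {"rx": 0,"ry": 0,"rz": 0,"dx": -30,"dy": -50,"dz": 0,"gripper": -0.2}
    - {"rx": 0,"ry": 0,"rz": 0,"dx": -30,"dy": -50,"dz": 0,"gripper": -0.2}
    - {"rx": 0,"ry": 0,"rz": 0,"dx": -30,"dy": -45,"dz": 0,"gripper": -0.2}
    - {"rx": 0,"ry": 0,"rz": 0,"dx": 0,"dy": 0,"dz": 0,"gripper": -0.2}

```text
clock: 14.38
tcp_pos: [0.3332, 0.3184, 0.1764]
orientation: [-3.139, -0.016, -0.009]
contact_force: [0.7, -1.2, -0.8]
grip_width: 0.0342
gripper_force: 0.0
```

```bash
cat >> h.py <<'E'
def brass(n,im=None,z=.014,amin=6,box=(.25,.8,-.4,.6)):
    c=cam(n); im=r.grab_frame(n) if im is None else im
    m=cv2.inRange(cv2.cvtColor(im,cv2.COLOR_BGR2HSV),(14,110,70),(32,255,255)); k,l,s,ce=cv2.connectedComponentsWithStats(m)
    for i in range(1,k):
        p=onz(n,*ce[i],z,c)
        if s[i,4]>=amin and box[0]<p[0]<box[1] and box[2]<p[1]<box[3]: print(n,ce[i].round(1),s[i,2:5],p[:2].round(4))
    return im,c
E
python3 - <<'E'
from h import *
st(); im,c=brass('wrist'); cv2.imwrite('pics/w3.png',im); go([.334,.314,.02])
E
```

```text
14.38 [0.3332 0.3184 0.1764] R [[1.0, 0.01, 0.006], [0.01, -1.0, 0.002], [0.006, -0.002, -1.0]] F [ 0.7 -1.2 -0.8] w 0.0342 j [-1.15  0.23  0.28  2.15 -0.09  0.77 -2.37]
wrist [112.2  45.2] [ 8  9 55] [0.4469 0.4821]
wrist [324.4 185.6] [ 17  19 197] [0.335  0.3144]
wrist [631.8 270.4] [  18   82 1186] [0.2536 0.0174]
wrist [356.7 254.2] [  96   60 1800] [0.2679 0.2829]
world [  -0.6   -2.1 -156.2] in target axes [ -0.6   2.1 156.2] now axes [ -1.6   2.2 156.2] turn [-0.1 -0.3  0.4]
```

step_arm:
  moves:
    - {"rx": 0,"ry": -0.3,"rz": 0.4,"dx": 1,"dy": 4,"dz": 50,"gripper": -0.2}
    - {"rx": 0,"ry": 0,"rz": 0,"dx": 0,"dy": 0,"dz": 50,"gripper": -0.2}
    - {"rx": 0,"ry": 0,"rz": 0,"dx": 0,"dy": 0,"dz": 30,"gripper": -0.2}
    - {"rx": 0,"ry": 0,"rz": 0,"dx": 0,"dy": 0,"dz": 15,"gripper": -0.2}
    - {"rx": 0,"ry": 0,"rz": 0,"dx": 0,"dy": 0,"dz": 5,"gripper": -0.2}
    - {"rx": 0,"ry": 0,"rz": 0,"dx": 0,"dy": 0,"dz": 0,"gripper": -0.2}
  grip_force: 40

```text
clock: 15.18
tcp_pos: [0.3375, 0.3109, 0.0261]
orientation: [-3.14, 0.008, -0.002]
contact_force: [0.3, 0.6, -0.4]
grip_width: 0.0342
gripper_force: 0.0
```

```bash
python3 - <<'E'
from h import *
st(); go([.335,.3144,.0245])
E
```

```text
15.18 [0.3375 0.3109 0.0261] R [[1.0, -0.005, 0.001], [-0.005, -1.0, 0.001], [0.001, -0.001, -1.0]] F [ 0.3  0.6 -0.4] w 0.0342 j [-1.04  0.51  0.19  2.23 -0.23  0.42 -2.24]
world [-2.5  3.5 -1.6] in target axes [-2.5 -3.5  1.6] now axes [-2.6 -3.5  1.6] turn [-0.1 -0.1 -0.3]
```

step_arm:
  moves:
    - {"rx": 0,"ry": 0,"rz": 0,"dx": -2.5,"dy": -3.5,"dz": 1,"gripper": -0.2}
    - {"rx": 0,"ry": 0,"rz": 0,"dx": 0,"dy": 0,"dz": 0,"gripper": -1}
    - {"rx": 0,"ry": 0,"rz": 0,"dx": 0,"dy": 0,"dz": 0,"gripper": -1}
    - {"rx": 0,"ry": 0,"rz": 0,"dx": 0,"dy": 0,"dz": 0,"gripper": -1}
    - {"rx": 0,"ry": 0,"rz": 0,"dx": 0,"dy": 0,"dz": 0,"gripper": -1}
    - {"rx": 0,"ry": 0,"rz": 0,"dx": 0,"dy": 0,"dz": -20,"gripper": -1}
    - {"rx": 0,"ry": 0,"rz": 0,"dx": 0,"dy": 0,"dz": -40,"gripper": -1}
    - {"rx": 0,"ry": 0,"rz": 0,"dx": 0,"dy": 0,"dz": -50,"gripper": -1}
    - {"rx": 0,"ry": 0,"rz": 0,"dx": 20,"dy": 0,"dz": -40,"gripper": -1}
    - {"rx": 0,"ry": 0,"rz": 0,"dx": 40,"dy": 6,"dz": -10,"gripper": -1}
    - {"rx": 0,"ry": 0,"rz": 0,"dx": 50,"dy": 6,"dz": 0,"gripper": -1}
    - {"rx": 0,"ry": 0,"rz": 0,"dx": 50,"dy": 7,"dz": 0,"gripper": -1}
    - {"rx": 0,"ry": 0,"rz": 0,"dx": 40,"dy": 7,"dz": 0,"gripper": -1}
    - {"rx": 0,"ry": 0,"rz": 0,"dx": 0,"dy": 0,"dz": 0,"gripper": -1}

```text
clock: 16.92
tcp_pos: [0.537, 0.2854, 0.1846]
orientation: [3.141, -0.013, 0.004]
contact_force: [-0.3, 0.1, -0.1]
grip_width: 0.0125
gripper_force: 39.1
```

```bash
python3 - <<'E'
from h import *
st(); go([.535,.288,.152])
im=r.grab_frame('scene'); cv2.imwrite('pics/s3.png',im)
E
```

```text
16.93 [0.537  0.2854 0.1846] R [[1.0, -0.009, 0.002], [-0.009, -1.0, -0.001], [0.002, 0.001, -1.0]] F [-0.3  0.1 -0.1] w 0.0125 j [-0.86  0.46  0.36  1.81 -0.2   0.91 -2.  ]
world [ -2.    2.6 -32.6] in target axes [-2.  -2.6 32.6] now axes [-2.1 -2.6 32.6] turn [ 0.  -0.1 -0.5]
```

step_arm:
  moves:
    - {"rx": 0,"ry": 0,"rz": 0,"dx": -2,"dy": -2.5,"dz": 15,"gripper": -1}
    - {"rx": 0,"ry": 0,"rz": 0,"dx": 0,"dy": 0,"dz": 15,"gripper": -1}
    - {"rx": 0,"ry": 0,"rz": 0,"dx": 0,"dy": 0,"dz": 0,"gripper": -0.3}
    - {"rx": 0,"ry": 0,"rz": 0,"dx": 0,"dy": 0,"dz": 0,"gripper": -0.3}
    - {"rx": 0,"ry": 0,"rz": 0,"dx": 0,"dy": 0,"dz": 0,"gripper": -0.3}
    - {"rx": 0,"ry": 0,"rz": 0,"dx": 0,"dy": 0,"dz": -30,"gripper": -0.3}
    - {"rx": 0,"ry": 0,"rz": 0,"dx": -15,"dy": 0,"dz": -40,"gripper": -0.3}
    - {"rx": 0,"ry": 0,"rz": 0,"dx": -20,"dy": 0,"dz": -40,"gripper": -0.3}
    - {"rx": 0,"ry": 0,"rz": 0,"dx": -20,"dy": 0,"dz": -30,"gripper": -0.3}
    - {"rx": 0,"ry": 0,"rz": 0,"dx": 0,"dy": 0,"dz": 0,"gripper": -0.3}

```text
clock: 18.23
tcp_pos: [0.4774, 0.2911, 0.2974]
orientation: [-3.137, 0.005, -0.006]
contact_force: [0.2, 0.5, -0.1]
grip_width: 0.0297
gripper_force: 0.0
```

```bash
python3 - <<'E'
from h import *
import pickle
st(); im,c=brass('wrist',z=.1); cv2.imwrite('pics/w4.png',im); pickle.dump(c,open('w4.pkl','wb'))
cv2.imwrite('pics/v4.png',cv2.resize(im[0:260,180:480],None,fx=2.3,fy=2.3,interpolation=cv2.INTER_CUBIC))
E
```

```text
18.23 [0.4774 0.2911 0.2974] R [[1.0, -0.003, 0.004], [-0.003, -1.0, 0.005], [0.004, -0.005, -1.0]] F [ 0.2  0.5 -0.1] w 0.0297 j [-0.98  0.25  0.39  1.81 -0.11  1.1  -2.13]
wrist [606.8  12. ] [ 15  26 310] [0.6218 0.0472]
wrist [156.5  54.6] [ 40  27 752] [0.5898 0.4361]
wrist [336.  111.7] [ 8 11 49] [0.5403 0.2765]
wrist [169.9 184.9] [ 5  5 22] [0.4701 0.4412]
wrist [517.  315.7] [ 23  54 837] [0.3157 0.0683]
wrist [327.5 306. ] [  57   42 1069] [0.3286 0.2835]
wrist [365.3 341.7] [2 6 7] [0.2795 0.239 ]
```

View pics/v4.png

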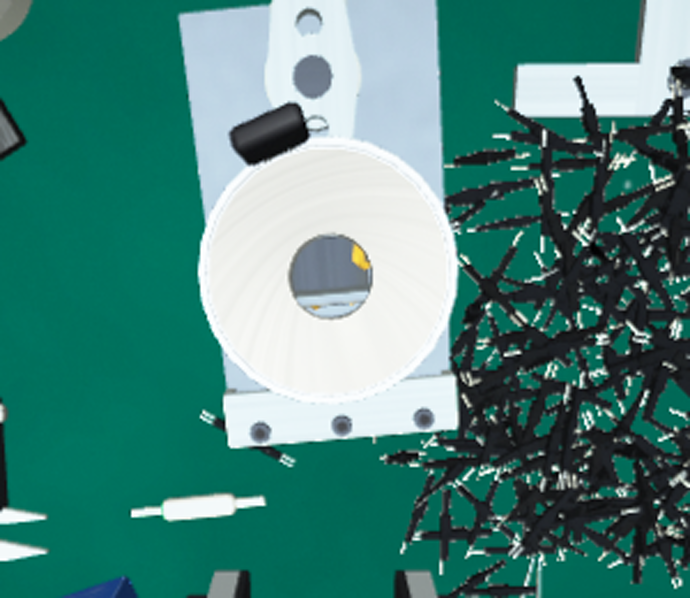

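The spacers went through: brass shows inside the spout at (361,257) and none is left on the cone. The ear is at (268,132), the collar centre at (313,75) with holes at (309,20) and (316,123), and the bridge screws at (260,431), (342,425) and (424,417).

```bash
python3 - <<'E'
from h import *
import pickle
c=pickle.load(open('w4.pkl','rb'))
W=lambda u,v:(180+u/2.3,v/2.3)
P=lambda n,u,v,z:(print(n,onz('wrist',*W(u,v),z,c)[:2].round(4)),onz('wrist',*W(u,v),z,c)[:2])[1]
a=P('rimL',200,268,.121);b=P('rimR',457,268,.121);t=P('rimT',329,138,.121);d=P('rimB',329,402,.121);P('spout c',331,276,.07)
P('ear far-left top',231,140,.151);P('ear right top',303,118,.151);P('ear c top',266,127,.151)
P('ear near bottom l',250,163,.135)
P('hole',309,20,.1045);P('cc',313,75,.1045);P('hole2',316,123,.1045)
s1=P('scr1',260,431,.103);s3=P('scr3',424,417,.103);P('scr2',342,425,.103)
P('brid corner L',228,448,.103);P('brid corner R',459,430,.103)
P('lip edge L',225,393,.103);P('lip edge R',457,372,.103)
P('deck left far',180,15,.084);P('deck left near',212,240,.084);P('deck R far',438,5,.084);P('deck R',450,180,.084)
E
```

```text
rimL [0.5375 0.3376]
rimR [0.5373 0.2401]
rimT [0.583  0.2886]
rimB [0.4853 0.2886]
spout c [0.5305 0.2875]
ear far-left top [0.5799 0.3206]
ear right top [0.5864 0.2972]
ear c top [0.5838 0.3091]
ear near bottom l [0.5738 0.3161]
hole [0.6243 0.2958]
cc [0.6061 0.2945]
hole2 [0.5897 0.2935]
scr1 [0.4682 0.3182]
scr3 [0.4743 0.248 ]
scr2 [0.4708 0.2829]
brid corner L [0.4606 0.3322]
brid corner R [0.4685 0.2327]
lip edge L [0.4849 0.3325]
lip edge R [0.4937 0.2349]
deck left far [0.6306 0.3463]
deck left near [0.5465 0.3378]
deck R far [0.6336 0.2463]
deck R [0.57   0.2386]
```

step_arm:
  moves:
    - {"rx": 0,"ry": 0,"rz": -10,"dx": 0,"dy": 0,"dz": 0,"gripper": -0.2}
    - {"rx": 0,"ry": 0,"rz": -10,"dx": 0,"dy": 0,"dz": 0,"gripper": -0.2}
    - {"rx": 0,"ry": 0,"rz": -10,"dx": 0,"dy": 0,"dz": 0,"gripper": -0.2}
    - {"rx": 0,"ry": 0,"rz": -10,"dx": 0,"dy": 0,"dz": 0,"gripper": -0.2}
    - {"rx": 0,"ry": 0,"rz": -10,"dx": 0,"dy": 0,"dz": 0,"gripper": -0.2}
    - {"rx": 0,"ry": 0,"rz": -10,"dx": 0,"dy": 0,"dz": 0,"gripper": -0.2}
    - {"rx": 0,"ry": 0,"rz": -10,"dx": 0,"dy": 0,"dz": 0,"gripper": -0.2}
    - {"rx": 0,"ry": 0,"rz": -10,"dx": 0,"dy": 0,"dz": 0,"gripper": -0.2}
    - {"rx": 0,"ry": 0,"rz": -10,"dx": 0,"dy": 0,"dz": 0,"gripper": -0.2}
    - {"rx": 0,"ry": 0,"rz": -10,"dx": 0,"dy": 0,"dz": 0,"gripper": -0.2}
    - {"rx": 0,"ry": 0,"rz": -10,"dx": 0,"dy": 0,"dz": 0,"gripper": -0.2}
    - {"rx": 0,"ry": 0,"rz": 0,"dx": -7,"dy": 34,"dz": 35,"gripper": -0.2}
    - {"rx": 0,"ry": 0,"rz": 0,"dx": -7,"dy": 34,"dz": 35,"gripper": -0.2}
    - {"rx": 0,"ry": 0,"rz": 0,"dx": -7,"dy": 34,"dz": 25,"gripper": -0.2}
    - {"rx": 0,"ry": 0,"rz": 0,"dx": 0,"dy": 0,"dz": 0,"gripper": -0.2}

```text
clock: 20.15
tcp_pos: [0.581, 0.3027, 0.1947]
orientation: [-1.81, -2.566, 0.009]
contact_force: [-0.3, -1.3, -0.4]
grip_width: 0.0342
gripper_force: 0.0
```

```bash
python3 - <<'E'
from h import *
st(); go([.5819,.3062,.143],110)
im=r.grab_frame('wrist'); cv2.imwrite('pics/w5.png',im)
# more brass anywhere?
brass('wrist',im)
E
```

```text
20.15 [0.581  0.3027 0.1947] R [[-0.335, 0.942, -0.004], [0.942, 0.335, -0.004], [-0.002, -0.006, -1.0]] F [-0.3 -1.3 -0.4] w 0.0342 j [-0.66  0.5   0.12  1.66 -0.07  0.98 -0.18]
world [  0.9   3.5 -51.7] in target axes [ 3.   2.  51.7] now axes [ 3.1  2.3 51.7] turn [-0.3  0.1 -0.4]
wrist [408.    6.6] [ 40  18 463] [0.5988 0.4629]
wrist [ 0.4 93.3] [ 2 24 37] [0.2912 0.2822]
wrist [263.5 203.2] [16 11 97] [0.537  0.2626]
```

step_arm:
  moves:
    - {"rx": 0,"ry": 0,"rz": 0,"dx": 3,"dy": 2,"dz": 25,"gripper": -0.2}
    - {"rx": 0,"ry": 0,"rz": 0,"dx": 0,"dy": 0,"dz": 17,"gripper": -0.2}
    - {"rx": 0,"ry": 0,"rz": 0,"dx": 0,"dy": 0,"dz": 9,"gripper": -0.2}
    - {"rx": 0,"ry": 0,"rz": 0,"dx": 0,"dy": 0,"dz": 0,"gripper": -0.2}
    - {"rx": 0,"ry": 0,"rz": 0,"dx": 0,"dy": 0,"dz": 0,"gripper": -1}
    - {"rx": 0,"ry": 0,"rz": 0,"dx": 0,"dy": 0,"dz": 0,"gripper": -1}
    - {"rx": 0,"ry": 0,"rz": 0,"dx": 0,"dy": 0,"dz": 0,"gripper": -1}
    - {"rx": 0,"ry": 0,"rz": 0,"dx": 0,"dy": 0,"dz": 0,"gripper": -1}
    - {"rx": 0,"ry": 0,"rz": 0,"dx": 0,"dy": 0,"dz": 0,"gripper": -1}
  grip_force: 50

```text
clock: 21.32
tcp_pos: [0.5827, 0.308, 0.1506]
orientation: [1.807, 2.567, 0.004]
contact_force: [1.4, -2.5, 6.8]
grip_width: 0.0083
gripper_force: 48.0
```

```bash
python3 - <<'E'
from h import *
st()
E
```

```text
21.32 [0.5827 0.308  0.1506] R [[-0.338, 0.941, 0.003], [0.941, 0.338, 0.001], [-0.0, 0.003, -1.0]] F [ 1.4 -2.5  6.8] w 0.0083 j [-0.66  0.55  0.11  1.69 -0.07  0.9  -0.18]
```

step_arm:
  moves:
    - {"rx": 0,"ry": 0,"rz": 0,"dx": 0,"dy": 0,"dz": -10,"gripper": -1}
    - {"rx": 0,"ry": 0,"rz": 0,"dx": 0,"dy": 0,"dz": -20,"gripper": -1}
    - {"rx": 0,"ry": 0,"rz": 0,"dx": 0,"dy": 0,"dz": -40,"gripper": -1}
    - {"rx": 0,"ry": 0,"rz": 0,"dx": 0,"dy": 0,"dz": -40,"gripper": -1}
    - {"rx": 0,"ry": 0,"rz": 0,"dx": -22,"dy": -17,"dz": 0,"gripper": -1}
    - {"rx": 0,"ry": 0,"rz": 0,"dx": -36,"dy": -28,"dz": 0,"gripper": -1}
    - {"rx": 0,"ry": 0,"rz": 0,"dx": -39,"dy": -30,"dz": 0,"gripper": -1}
    - {"rx": 0,"ry": 0,"rz": 0,"dx": -39,"dy": -30,"dz": 0,"gripper": -1}
    - {"rx": 0,"ry": 0,"rz": 0,"dx": -39,"dy": -30,"dz": 0,"gripper": -1}
    - {"rx": 0,"ry": 0,"rz": 0,"dx": -39,"dy": -30,"dz": 0,"gripper": -1}
    - {"rx": 0,"ry": 0,"rz": 0,"dx": -39,"dy": -30,"dz": 0,"gripper": -1}
    - {"rx": 0,"ry": 0,"rz": 0,"dx": -39,"dy": -30,"dz": 0,"gripper": -1}
    - {"rx": 0,"ry": 0,"rz": 0,"dx": -39,"dy": -30,"dz": 0,"gripper": -1}
    - {"rx": 0,"ry": 0,"rz": 0,"dx": -39,"dy": -30,"dz": 0,"gripper": -1}
    - {"rx": 0,"ry": 0,"rz": 0,"dx": -36,"dy": -28,"dz": 0,"gripper": -1}
    - {"rx": 0,"ry": 0,"rz": 0,"dx": -25,"dy": -18,"dz": 0,"gripper": -1}
    - {"rx": 0,"ry": 0,"rz": 0,"dx": -16,"dy": -10,"dz": 0,"gripper": -1}
    - {"rx": 0,"ry": 0,"rz": 0,"dx": 0,"dy": 0,"dz": 0,"gripper": -1}
    - {"rx": 0,"ry": 0,"rz": 0,"dx": 0,"dy": 0,"dz": 0,"gripper": -1}

```text
clock: 23.7
tcp_pos: [0.4118, -0.2266, 0.2588]
orientation: [1.806, 2.57, 0.002]
contact_force: [-0.0, 0.4, -0.7]
grip_width: 0.0078
gripper_force: 48.8
```

```bash
python3 - <<'E'
from h import *
st(); o=r.get_obs(); M=R.from_rotvec(o['orientation']).as_matrix()
fc=o['tcp_pos']-.051*M[:,1]; print('funnel xy',fc.round(4))
a=r.grab_frame('side'); s=r.grab_frame('scene'); w=r.grab_frame('wrist')
for n,i in(('side',a),('scene',s),('wrist',w)): cv2.imwrite(f'pics/{n}6.png',i)
x=np.hstack([cv2.resize(a[180:345,180:360],(393,360)),cv2.resize(s[120:240,370:500],(390,360))]); cv2.imwrite('pics/v6.png',x)
print('cup rim proj side',proj('side',(.365,-.245,.055)),'scene',proj('scene',(.365,-.245,.055)))
E
```

```text
23.7 [ 0.4118 -0.2266  0.2588] R [[-0.339, 0.941, 0.001], [0.941, 0.339, 0.001], [0.0, 0.001, -1.0]] F [-0.   0.4 -0.7] w 0.0078 j [-0.02  0.13  0.44  2.05 -0.07  0.98  0.79]
funnel xy [ 0.3638 -0.2439  0.2587]
cup rim proj side [260.942903   303.45460148] scene [415.90247569 184.16301217]
```

View pics/v6.png

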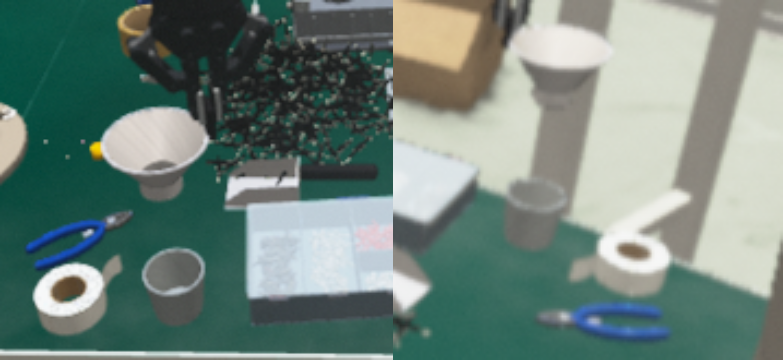

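The side half shows the funnel held upright with the cup rim at (174,268). In the scene half the rim is at (536,193).

```bash
python3 - <<'E'
from h import *
print(tri(ray('side',259.7,302.8),ray('scene',417.7,184.3)), onz('side',259.7,302.8,.055),onz('scene',417.7,184.3,.055))
go([.412,-.228,.108],110)
E
```

```text
(array([ 0.36081413, -0.24514926,  0.05656624]), np.float64(0.00316022987964507)) [ 0.36187319 -0.24308701  0.055     ] [ 0.36023843 -0.2479571   0.055     ]
world [   0.3   -1.4 -150.4] in target axes [ -1.5  -0.2 150.4] now axes [ -1.5  -0.3 150.4] turn [ 0.  -0.  -0.1]
```

step_arm:
  moves:
    - {"rx": 0,"ry": 0,"rz": 0,"dx": -0.5,"dy": -1.5,"dz": 40,"gripper": -1}
    - {"rx": 0,"ry": 0,"rz": 0,"dx": 0,"dy": 0,"dz": 40,"gripper": -1}
    - {"rx": 0,"ry": 0,"rz": 0,"dx": 0,"dy": 0,"dz": 30,"gripper": -1}
    - {"rx": 0,"ry": 0,"rz": 0,"dx": 0,"dy": 0,"dz": 15,"gripper": -1}
    - {"rx": 0,"ry": 0,"rz": 0,"dx": 0,"dy": 0,"dz": 9,"gripper": -1}
    - {"rx": 0,"ry": 0,"rz": 0,"dx": 0,"dy": 0,"dz": 5,"gripper": -1}
    - {"rx": 0,"ry": 0,"rz": 0,"dx": 0,"dy": 0,"dz": 3,"gripper": -1}
    - {"rx": 0,"ry": 0,"rz": 0,"dx": 0,"dy": 0,"dz": 0,"gripper": -1}

```text
clock: 24.85
tcp_pos: [0.411, -0.2294, 0.1174]
orientation: [1.807, 2.567, 0.001]
contact_force: [-0.2, -1.0, 5.3]
grip_width: 0.0075
gripper_force: 51.1
```

step_arm:
  moves:
    - {"rx": 0,"ry": 0,"rz": 0,"dx": 0,"dy": 0,"dz": 1,"gripper": -1}
    - {"rx": 0,"ry": 0,"rz": 0,"dx": 0,"dy": 0,"dz": 0,"gripper": -0.3}
    - {"rx": 0,"ry": 0,"rz": 0,"dx": 0,"dy": 0,"dz": 0,"gripper": -0.3}
    - {"rx": 0,"ry": 0,"rz": 0,"dx": 0,"dy": 0,"dz": 0,"gripper": -0.3}
    - {"rx": 0,"ry": 0,"rz": 0,"dx": 0,"dy": 0,"dz": -20,"gripper": -0.3}
    - {"rx": 0,"ry": 0,"rz": 0,"dx": 0,"dy": 0,"dz": -40,"gripper": -0.3}
    - {"rx": 0,"ry": 0,"rz": 0,"dx": 0,"dy": 0,"dz": -50,"gripper": -0.3}
    - {"rx": 0,"ry": 0,"rz": 0,"dx": 0,"dy": 0,"dz": 0,"gripper": -0.3}

```text
clock: 25.85
tcp_pos: [0.4121, -0.2296, 0.2285]
orientation: [1.804, 2.564, 0.005]
contact_force: [0.5, 1.2, 0.0]
grip_width: 0.0299
gripper_force: 0.0
```

```bash
python3 - <<'E'
from h import *
st()
a=r.grab_frame('side'); cv2.imwrite('pics/side7.png',a)
# rim of the funnel: bright low-saturation ellipse near expected
h=cv2.cvtColor(a,cv2.COLOR_BGR2HSV)
u,v=proj('side',(.3625,-.245,.085)); print('expected rim centre',u,v, [proj('side',(.3625+dx,-.245+dy,.085)).round(1).tolist() for dx,dy in((-.048,0),(.048,0),(0,.048),(0,-.048))])
m=((h[...,1]<50)&(h[...,2]>110)).astype(np.uint8)
m[:, :int(u)-45]=0; m[:,int(u)+45:]=0; m[:int(v)-40]=0; m[int(v)+60:]=0
k,l,s,ce=cv2.connectedComponentsWithStats(m)
for i in range(1,k):
    if s[i,4]>100: print(s[i])
print(onz('side',u,v,.085))
E
```

```text
25.85 [ 0.4121 -0.2296  0.2285] R [[-0.338, 0.941, 0.007], [0.941, 0.338, -0.001], [-0.004, 0.006, -1.0]] F [0.5 1.2 0. ] w 0.0299 j [-0.02  0.17  0.45  2.08 -0.1   0.9   0.83]
expected rim centre 258.39168238730997 293.9667724384573 [[236.9, 293.8], [280.0, 294.1], [261.8, 278.6], [254.7, 310.8]]
[283 260  20  57 613]
[ 213  279   68   54 1654]
[ 213  341   90   12 1017]
[ 0.3625 -0.245   0.085 ]
```

step_arm:
  moves:
    - {"rx": 0,"ry": 0,"rz": -10,"dx": 0,"dy": 0,"dz": -10,"gripper": -0.3}
    - {"rx": 0,"ry": 0,"rz": -10,"dx": 0,"dy": 0,"dz": -10,"gripper": -0.3}
    - {"rx": 0,"ry": 0,"rz": -10,"dx": 0,"dy": 0,"dz": -10,"gripper": -0.3}
    - {"rx": 0,"ry": 0,"rz": -10,"dx": 0,"dy": 0,"dz": -10,"gripper": -0.3}
    - {"rx": 0,"ry": 0,"rz": -10,"dx": 0,"dy": 0,"dz": -10,"gripper": -0.3}
    - {"rx": 0,"ry": 0,"rz": -10,"dx": 0,"dy": 0,"dz": -10,"gripper": -0.3}
    - {"rx": 0,"ry": 0,"rz": -10,"dx": 0,"dy": 0,"dz": -10,"gripper": -0.3}
    - {"rx": 0,"ry": 0,"rz": 0,"dx": -38,"dy": 43,"dz": 0,"gripper": -0.3}
    - {"rx": 0,"ry": 0,"rz": 0,"dx": -38,"dy": 43,"dz": 0,"gripper": -0.3}
    - {"rx": 0,"ry": 0,"rz": 0,"dx": -38,"dy": 43,"dz": 0,"gripper": -0.3}
    - {"rx": 0,"ry": 0,"rz": 0,"dx": -38,"dy": 43,"dz": 0,"gripper": -0.3}
    - {"rx": 0,"ry": 0,"rz": 0,"dx": -38,"dy": 43,"dz": 0,"gripper": -0.3}
    - {"rx": 0,"ry": 0,"rz": 0,"dx": -38,"dy": 43,"dz": 0,"gripper": -0.3}
    - {"rx": 0,"ry": 0,"rz": 0,"dx": -38,"dy": 43,"dz": 0,"gripper": -0.3}
    - {"rx": 0,"ry": 0,"rz": 0,"dx": -38,"dy": 43,"dz": 0,"gripper": -0.3}
    - {"rx": 0,"ry": 0,"rz": 0,"dx": 0,"dy": 0,"dz": 0,"gripper": -0.3}
    - {"rx": 0,"ry": 0,"rz": 0,"dx": 0,"dy": 0,"dz": 0,"gripper": -0.3}

```text
clock: 28.02
tcp_pos: [0.7148, 0.1135, 0.2929]
orientation: [-0.007, -3.138, 0.002]
contact_force: [0.0, -1.0, 0.4]
grip_width: 0.0299
gripper_force: 0.0
```

```bash
python3 - <<'E'
from h import *
import pickle
st(); im,c=brass('wrist',amin=8); cv2.imwrite('pics/w8.png',im); pickle.dump(c,open('w8.pkl','wb'))
cv2.imwrite('pics/v8.png',cv2.resize(im[:300],None,fx=1.25,fy=1.25,interpolation=cv2.INTER_CUBIC))
E
```

```text
28.02 [0.7148 0.1135 0.2929] R [[-1.0, 0.005, -0.003], [0.005, 1.0, -0.001], [0.003, -0.001, -1.0]] F [ 0.  -1.   0.4] w 0.0299 j [-0.34  0.54  0.15  1.38 -0.08  1.23  1.38]
wrist [631.   54.6] [ 15  20 142] [0.5977 0.4588]
wrist [174.4 106.2] [  84   47 1335] [ 0.6507 -0.0559]
wrist [139.5 123.6] [ 8  5 18] [ 0.6703 -0.0999]
```

View pics/v8.png

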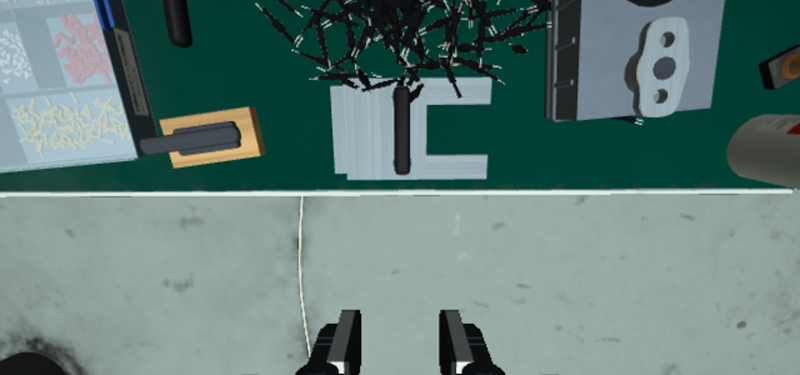

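The view from above (image up = −x, right = +y) shows the cover bar from (404,88) to (402,175), the notch ends at (490,90) and (487,168), and the heel edge at (332,90)–(335,173). The stand is at (212,137) with the spanner bar from (143,145) to (240,133), and the collar at (663,67) with holes at (666,40) and (660,97).

```bash
python3 - <<'E'
from h import *
import pickle
c=pickle.load(open('w8.pkl','rb')); 
P=lambda n,u,v,z:print(n,onz('wrist',u/1.25,v/1.25,z,c)[:2].round(4))
P('bar far end',404,86,.045);P('bar near end',402,175,.045)
P('heel1',331,88,.005);P('heel2',334,173,.005);P('notch end a',490,79,.008);P('a2',490,104,.008);P('notch end b',487,154,.008);P('b2',487,179,.008)
P('notch base a',427,106,.008);P('notch base b',427,155,.008)
P('st1',163,120,.018);P('st2',256,107,.018);P('st3',262,157,.018);P('st4',173,168,.018)
P('T left',141,146,.054);P('T right',241,133,.054);P('T top left',143,138,.061);P('T top right',238,122,.061)
P('hole-',666,40,.1045);P('cc',663,67,.1045);P('hole+',660,97,.1045)
P('deck far R',712,107,.084);P('deck far L',556,119,.084)
E
```

```text
bar far end [0.6129 0.117 ]
bar near end [0.6862 0.1152]
heel1 [0.6117 0.0501]
heel2 [0.6894 0.0487]
notch end a [0.6049 0.1955]
a2 [0.6264 0.1968]
notch end b [0.6716 0.1968]
b2 [0.6955 0.1982]
notch base a [0.6279 0.1386]
notch base b [0.6723 0.1393]
st1 [ 0.6391 -0.1028]
st2 [ 0.6283 -0.0166]
st3 [ 0.6726 -0.0159]
st4 [ 0.6825 -0.1012]
T left [ 0.6598 -0.1055]
T right [ 0.6495 -0.0196]
T top left [ 0.6529 -0.0983]
T top right [ 0.6407 -0.0184]
hole- [0.5886 0.2931]
cc [0.6053 0.2943]
hole+ [0.6247 0.2959]
deck far R [0.6311 0.3483]
deck far L [0.6392 0.232 ]
```

step_arm:
  moves:
    - {"rx": 0,"ry": 0,"rz": 0,"dx": 13,"dy": 0.4,"dz": 40,"gripper": -0.2}
    - {"rx": 0,"ry": 0,"rz": 0,"dx": 13,"dy": 0.4,"dz": 40,"gripper": -0.2}
    - {"rx": 0,"ry": 0,"rz": 0,"dx": 13,"dy": 0.4,"dz": 40,"gripper": -0.2}
    - {"rx": 0,"ry": 0,"rz": 0,"dx": 13,"dy": 0.4,"dz": 40,"gripper": -0.2}
    - {"rx": 0,"ry": 0,"rz": 0,"dx": 13,"dy": 0.4,"dz": 35,"gripper": -0.2}
    - {"rx": 0,"ry": 0,"rz": 0,"dx": 0,"dy": 0,"dz": 0,"gripper": -0.2}
  grip_force: 100

```text
clock: 28.82
tcp_pos: [0.6473, 0.1144, 0.0981]
orientation: [-0.009, -3.136, 0.003]
contact_force: [0.9, -0.5, -1.1]
grip_width: 0.0339
gripper_force: 0.0
```

```bash
python3 - <<'E'
from h import *
st(); go([.650,.1157,.040],179.5)
E
```

```text
28.82 [0.6473 0.1144 0.0981] R [[-1.0, 0.006, -0.006], [0.006, 1.0, -0.002], [0.006, -0.002, -1.0]] F [ 0.9 -0.5 -1.1] w 0.0339 j [-0.35  0.62  0.11  1.72 -0.09  0.81  1.37]
world [  2.7   1.3 -58.1] in target axes [-2.7  1.3 58.1] now axes [-3.   1.4 58. ] turn [-0.1 -0.3  0.2]
```

step_arm:
  moves:
    - {"rx": -0.1,"ry": -0.3,"rz": 0.2,"dx": -2.7,"dy": 1.4,"dz": 25,"gripper": -0.2}
    - {"rx": 0,"ry": 0,"rz": 0,"dx": 0,"dy": 0,"dz": 20,"gripper": -0.2}
    - {"rx": 0,"ry": 0,"rz": 0,"dx": 0,"dy": 0,"dz": 13,"gripper": -0.2}
    - {"rx": 0,"ry": 0,"rz": 0,"dx": 0,"dy": 0,"dz": 0,"gripper": -0.2}
    - {"rx": 0,"ry": 0,"rz": 0,"dx": 0,"dy": 0,"dz": 0,"gripper": -1}
    - {"rx": 0,"ry": 0,"rz": 0,"dx": 0,"dy": 0,"dz": 0,"gripper": -1}
    - {"rx": 0,"ry": 0,"rz": 0,"dx": 0,"dy": 0,"dz": 0,"gripper": -1}
    - {"rx": 0,"ry": 0,"rz": 0,"dx": 0,"dy": 0,"dz": 0,"gripper": -1}
    - {"rx": 0,"ry": 0,"rz": 0,"dx": 0,"dy": 0,"dz": 0,"gripper": -1}

```text
clock: 29.95
tcp_pos: [0.6541, 0.1175, 0.0435]
orientation: [0.013, 3.135, 0.003]
contact_force: [-1.0, -2.1, 5.4]
grip_width: 0.0121
gripper_force: 98.5
```

```bash
python3 - <<'E'
from h import *
st()
E
```

```text
29.95 [0.6541 0.1175 0.0435] R [[-1.0, 0.008, 0.007], [0.008, 1.0, 0.002], [-0.007, 0.002, -1.0]] F [-1.  -2.1  5.4] w 0.0121 j [-0.34  0.7   0.1   1.73 -0.1   0.71  1.37]
```

step_arm:
  moves:
    - {"rx": 0,"ry": 0,"rz": 0,"dx": 0,"dy": 0,"dz": -10,"gripper": -1}
    - {"rx": 0,"ry": 0,"rz": 0,"dx": 0,"dy": 0,"dz": -25,"gripper": -1}
    - {"rx": 0,"ry": 0,"rz": 0,"dx": 0,"dy": 0,"dz": -40,"gripper": -1}
    - {"rx": 0,"ry": 0,"rz": 0,"dx": 0,"dy": 0,"dz": -45,"gripper": -1}
    - {"rx": 0,"ry": 0,"rz": 0,"dx": 0,"dy": 0,"dz": -45,"gripper": -1}
    - {"rx": 0,"ry": 0,"rz": 5,"dx": 0,"dy": 0,"dz": -30,"gripper": -1}
    - {"rx": 0,"ry": 0,"rz": 10,"dx": 0,"dy": 0,"dz": -10,"gripper": -1}
    - {"rx": 0,"ry": 0,"rz": 10,"dx": 0,"dy": 0,"dz": 0,"gripper": -1}
    - {"rx": 0,"ry": 0,"rz": 10,"dx": 0,"dy": 0,"dz": 0,"gripper": -1}
    - {"rx": 0,"ry": 0,"rz": 10,"dx": 0,"dy": 0,"dz": 0,"gripper": -1}
    - {"rx": 0,"ry": 0,"rz": 10,"dx": 0,"dy": 0,"dz": 0,"gripper": -1}
    - {"rx": 0,"ry": 0,"rz": 10,"dx": 0,"dy": 0,"dz": 0,"gripper": -1}
    - {"rx": 0,"ry": 0,"rz": 10,"dx": 0,"dy": 0,"dz": 0,"gripper": -1}
    - {"rx": 0,"ry": 0,"rz": 9.7,"dx": 0,"dy": 0,"dz": 0,"gripper": -1}
    - {"rx": 0,"ry": 0,"rz": 0,"dx": 0,"dy": 0,"dz": 0,"gripper": -1}
  grip_force: 120

```text
clock: 31.82
tcp_pos: [0.6514, 0.118, 0.2467]
orientation: [2.122, 2.315, 0.006]
contact_force: [-0.5, -0.7, -4.6]
grip_width: 0.0115
gripper_force: 117.4
```

```bash
python3 - <<'E'
from h import *
st(); go([.5513,.2857,.22],94.8)
E
```

```text
31.82 [0.6514 0.118  0.2467] R [[-0.087, 0.996, 0.004], [0.996, 0.087, 0.002], [0.001, 0.004, -1.0]] F [-0.5 -0.7 -4.6] w 0.0115 j [-0.61  0.49  0.47  1.62 -0.25  1.08  0.02]
world [-100.1  167.7  -26.7] in target axes [175.5 -85.8  26.7] now axes [175.7 -85.3  26.6] turn [ 0.2 -0.1  0.2]
```

step_arm:
  moves:
    - {"rx": 0.2,"ry": -0.1,"rz": 0.2,"dx": 20,"dy": -10,"dz": 0,"gripper": -1}
    - {"rx": 0,"ry": 0,"rz": 0,"dx": 35,"dy": -17,"dz": 0,"gripper": -1}
    - {"rx": 0,"ry": 0,"rz": 0,"dx": 40,"dy": -19,"dz": 0,"gripper": -1}
    - {"rx": 0,"ry": 0,"rz": 0,"dx": 40,"dy": -20,"dz": 5,"gripper": -1}
    - {"rx": 0,"ry": 0,"rz": 0,"dx": 25,"dy": -12,"dz": 10,"gripper": -1}
    - {"rx": -4,"ry": 0,"rz": 0,"dx": 15,"dy": -8,"dz": 10,"gripper": -1}
    - {"rx": -4,"ry": 0,"rz": 0,"dx": 0,"dy": 0,"dz": 0,"gripper": -1}
    - {"rx": -4,"ry": 0,"rz": 0,"dx": 0,"dy": 0,"dz": 0,"gripper": -1}
    - {"rx": 0,"ry": 0,"rz": 0,"dx": 0,"dy": 0,"dz": 0,"gripper": -1}
    - {"rx": 0,"ry": 0,"rz": 0,"dx": 0,"dy": 0,"dz": 0,"gripper": -1}

```text
clock: 33.08
tcp_pos: [0.5524, 0.2849, 0.2224]
orientation: [2.025, 2.2, 0.232]
contact_force: [0.7, -0.8, -5.3]
grip_width: 0.0115
gripper_force: 117.8
```

```bash
cat >> h.py <<'E'
POT=np.array([.5505,.2897]); PY=4.8
def cov(off=(66,-4,43.5)):
    """cover state from grip: heel in pot coords (mm), tilt, yaw err"""
    o=r.get_obs(); M=R.from_rotvec(o['orientation']).as_matrix()
    Rp=R.from_euler('z',PY,degrees=True).as_matrix()
    t=Rp.T@(np.array(o['tcp_pos'])-[*POT,.084])*1000
    C=Rp.T@np.c_[M[:,1],M[:,0],-M[:,2]]  # cover axes in pot axes
    heel=t-C@np.array(off)
    print('heel in pot mm',heel.round(1),'tilt',np.degrees(np.arcsin(C[2,0])).round(1),'roll',np.degrees(np.arcsin(C[2,1])).round(1),'yaw',np.degrees(np.arctan2(C[1,0],C[0,0])).round(1),'tcp pot',t.round(1),'F',np.round(o['contact_force'],1),'M',np.round(o['moment'],2))
E
python3 - <<'E'
from h import *
st(); cov()
a=r.grab_frame('side'); b=r.grab_frame('scene')
cv2.imwrite('pics/side9.png',a); cv2.imwrite('pics/scene9.png',b)
x=np.hstack([cv2.resize(a[90:230,285:405],(400,467),interpolation=cv2.INTER_CUBIC),cv2.resize(b[170:310,190:310],(400,467),interpolation=cv2.INTER_CUBIC)]); cv2.imwrite('pics/v9.png',x)
E
```

```text
33.08 [0.5524 0.2849 0.2224] R [[-0.083, 0.975, 0.208], [0.997, 0.081, 0.017], [-0.0, 0.209, -0.978]] F [ 0.7 -0.8 -5.3] w 0.0115 j [-1.02  0.36  0.49  1.89 -0.1   0.74 -0.42]
heel in pot mm [-53.9  -0.9  82. ] tilt 12.1 roll -0.0 yaw -0.1 tcp pot [  1.5  -4.9 138.4] F [ 0.7 -0.8 -5.3] M [0.   0.4  0.01]
```

View pics/v9.png

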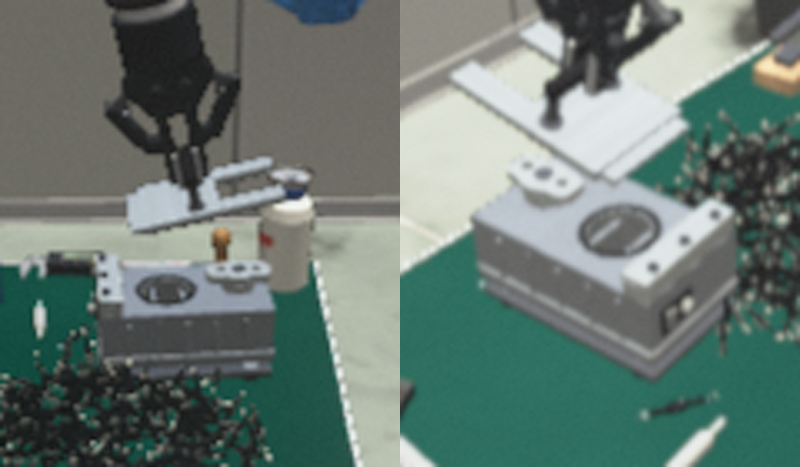

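The cover is held, tilted heel-low at (150,215) in the side half, in front of the bridge with the throat open. I'll lower it in front of the lip.

step_arm:
  moves:
    - {"rx": 0,"ry": 0,"rz": 0,"dx": 1,"dy": -3.4,"dz": 20,"gripper": -1}
    - {"rx": 0,"ry": 0,"rz": 0,"dx": 0,"dy": -3.4,"dz": 20,"gripper": -1}
    - {"rx": 0,"ry": 0,"rz": 0,"dx": 0,"dy": -3.4,"dz": 20,"gripper": -1}
    - {"rx": 0,"ry": 0,"rz": 0,"dx": 0,"dy": -1.2,"dz": 7,"gripper": -1}
    - {"rx": 0,"ry": 0,"rz": 0,"dx": 0,"dy": -1.2,"dz": 6,"gripper": -1}
    - {"rx": 0,"ry": 0,"rz": 0,"dx": 0,"dy": 0,"dz": 0,"gripper": -1}
    - {"rx": 0,"ry": 0,"rz": 0,"dx": 0,"dy": 0,"dz": 0,"gripper": -1}

```text
clock: 34.05
tcp_pos: [0.5557, 0.2862, 0.1489]
orientation: [2.026, 2.197, 0.235]
contact_force: [-0.4, 0.3, -4.4]
grip_width: 0.0115
gripper_force: 117.8
```

```bash
python3 - <<'E'
from h import *
cov()
E
```

```text
heel in pot mm [-50.4   0.3   8.4] tilt 12.2 roll 0.0 yaw -0.2 tcp pot [ 4.9 -3.9 64.9] F [-0.4  0.3 -4.4] M [-0.06  0.5   0.05]
```

step_arm:
  moves:
    - {"rx": 0,"ry": 0,"rz": 0,"dx": 0,"dy": -0.6,"dz": 3,"gripper": -1}
    - {"rx": 0,"ry": 0,"rz": 0,"dx": 0,"dy": -0.4,"dz": 2,"gripper": -1}
    - {"rx": 0,"ry": 0,"rz": 0,"dx": 0,"dy": 0,"dz": 0,"gripper": -1}

```text
clock: 34.42
tcp_pos: [0.5558, 0.2864, 0.1445]
orientation: [2.026, 2.197, 0.235]
contact_force: [-4.8, -1.4, 7.9]
grip_width: 0.0114
gripper_force: 119.8
```

```bash
python3 - <<'E'
from h import *
cov()
E
```

```text
heel in pot mm [-50.3   0.5   4.1] tilt 12.2 roll 0.1 yaw -0.2 tcp pot [ 5.  -3.7 60.5] F [-4.8 -1.4  7.9] M [-0.37  0.92 -0.07]
```

step_arm:
  moves:
    - {"rx": 0,"ry": 0,"rz": 0,"dx": 0,"dy": 0.4,"dz": -2,"gripper": -1}
    - {"rx": 0,"ry": 0,"rz": 0,"dx": 0,"dy": -4,"dz": -0.8,"gripper": -1}
    - {"rx": 0,"ry": 0,"rz": 0,"dx": 0,"dy": -4,"dz": -0.8,"gripper": -1}
    - {"rx": 0,"ry": 0,"rz": 0,"dx": 0,"dy": -4,"dz": -0.8,"gripper": -1}
    - {"rx": 0,"ry": 0,"rz": 0,"dx": 0,"dy": -4,"dz": -0.8,"gripper": -1}
    - {"rx": 0,"ry": 0,"rz": 0,"dx": 0,"dy": 0,"dz": 0,"gripper": -1}

```text
clock: 35.17
tcp_pos: [0.5386, 0.2848, 0.1448]
orientation: [2.026, 2.198, 0.233]
contact_force: [0.1, 0.6, -5.2]
grip_width: 0.0116
gripper_force: 117.9
```

```bash
python3 - <<'E'
from h import *
cov()
E
```

```text
heel in pot mm [-67.6   0.2   4.4] tilt 12.1 roll -0.0 yaw -0.1 tcp pot [-12.2  -3.9  60.8] F [ 0.1  0.6 -5.2] M [-0.08  0.47  0.08]
```

step_arm:
  moves:
    - {"rx": 0,"ry": 0,"rz": 0,"dx": 0,"dy": -2,"dz": -0.4,"gripper": -1}
    - {"rx": 0,"ry": 0,"rz": 0,"dx": 0,"dy": -2,"dz": -0.4,"gripper": -1}
    - {"rx": 0,"ry": 0,"rz": 0,"dx": 0,"dy": 0,"dz": 0,"gripper": -1}

```text
clock: 35.55
tcp_pos: [0.5349, 0.2844, 0.1448]
orientation: [2.026, 2.198, 0.233]
contact_force: [0.0, 0.0, -5.7]
grip_width: 0.0116
gripper_force: 117.9
```

```bash
python3 - <<'E'
from h import *
cov()
a=r.grab_frame('side'); cv2.imwrite('pics/sideA.png',a)
E
```

```text
heel in pot mm [-71.4   0.2   4.4] tilt 12.1 roll -0.0 yaw -0.1 tcp pot [-16.   -4.   60.8] F [ 0.   0.  -5.7] M [-0.03  0.46  0.06]
```

Still free; I'll go in a little further to feel the upright.

step_arm:
  moves:
    - {"rx": 0,"ry": 0,"rz": 0,"dx": 0,"dy": -1.5,"dz": -0.3,"gripper": -1}
    - {"rx": 0,"ry": 0,"rz": 0,"dx": 0,"dy": -1.5,"dz": -0.3,"gripper": -1}
    - {"rx": 0,"ry": 0,"rz": 0,"dx": 0,"dy": 0,"dz": 0,"gripper": -1}

```text
clock: 35.98
tcp_pos: [0.5329, 0.2842, 0.1453]
orientation: [2.026, 2.196, 0.236]
contact_force: [5.0, 0.7, -6.1]
grip_width: 0.0115
gripper_force: 117.6
```

```bash
python3 - <<'E'
from h import *
cov()
E
```

```text
heel in pot mm [-73.2   0.2   4.8] tilt 12.2 roll 0.0 yaw -0.2 tcp pot [-18.   -4.   61.3] F [ 5.   0.7 -6.1] M [-0.1  -0.51 -0.04]
```

step_arm:
  moves:
    - {"rx": 0,"ry": 0,"rz": 0,"dx": 0,"dy": 1.8,"dz": 1,"gripper": -1}
    - {"rx": 2,"ry": 0,"rz": 0,"dx": 0,"dy": 1.7,"dz": 2.3,"gripper": -1}
    - {"rx": 2,"ry": 0,"rz": 0,"dx": 0,"dy": 1.7,"dz": 2.3,"gripper": -1}
    - {"rx": 2,"ry": 0,"rz": 0,"dx": 0,"dy": 1.7,"dz": 2.3,"gripper": -1}
    - {"rx": 0,"ry": 0,"rz": 0,"dx": 0,"dy": 0,"dz": 0,"gripper": -1}

```text
clock: 36.6
tcp_pos: [0.5403, 0.2846, 0.1379]
orientation: [2.079, 2.254, 0.119]
contact_force: [0.1, 0.7, -3.6]
grip_width: 0.0117
gripper_force: 117.9
```

```bash
python3 - <<'E'
from h import *
cov((66,-4,47.5))
E
```

```text
heel in pot mm [-71.2  -0.   -0.4] tilt 6.1 roll -0.0 yaw -0.2 tcp pot [-10.6  -4.2  53.9] F [ 0.1  0.7 -3.6] M [-0.06  0.21 -0.02]
```

step_arm:
  moves:
    - {"rx": 2,"ry": 0,"rz": 0,"dx": 0,"dy": 1.7,"dz": 2.3,"gripper": -1}
    - {"rx": 2,"ry": 0,"rz": 0,"dx": 0,"dy": 1.7,"dz": 2.3,"gripper": -1}
    - {"rx": 0,"ry": 0,"rz": 0,"dx": 0,"dy": 0,"dz": 0,"gripper": -1}

```text
clock: 36.98
tcp_pos: [0.544, 0.285, 0.1337]
orientation: [2.112, 2.29, 0.042]
contact_force: [-0.5, -0.1, -5.3]
grip_width: 0.0118
gripper_force: 117.9
```

```bash
python3 - <<'E'
from h import *
cov((66,-4,47.5))
E
```

```text
heel in pot mm [-71.    0.   -0.2] tilt 2.1 roll -0.0 yaw -0.2 tcp pot [-6.9 -4.1 49.7] F [-0.5 -0.1 -5.3] M [-0.04  0.08 -0.  ]
```

step_arm:
  moves:
    - {"rx": 2,"ry": 0,"rz": 0,"dx": 0,"dy": 1.3,"dz": 2.3,"gripper": -1}
    - {"rx": 0,"ry": 0,"rz": 0,"dx": 0,"dy": 0,"dz": 1,"gripper": -1}
    - {"rx": 0,"ry": 0,"rz": 0,"dx": 0,"dy": 0,"dz": 1,"gripper": -1}
    - {"rx": 0,"ry": 0,"rz": 0,"dx": 0,"dy": 0,"dz": 0,"gripper": -1}

```text
clock: 37.48
tcp_pos: [0.5449, 0.2853, 0.1297]
orientation: [2.128, 2.309, 0.002]
contact_force: [0.5, 0.1, -4.5]
grip_width: 0.0116
gripper_force: 117.9
```

```bash
python3 - <<'E'
from h import *
cov((66,-4,43.5))
E
```

```text
heel in pot mm [-71.8   0.2   2.1] tilt 0.1 roll -0.0 yaw -0.1 tcp pot [-6.  -3.9 45.7] F [ 0.5  0.1 -4.5] M [-0.04 -0.03 -0.07]
```

step_arm:
  moves:
    - {"rx": 0,"ry": 0,"rz": 0,"dx": 0,"dy": 0,"dz": 1,"gripper": -1}
    - {"rx": 0,"ry": 0,"rz": 0,"dx": 0,"dy": 0,"dz": 1,"gripper": -1}
    - {"rx": 0,"ry": 0,"rz": 0,"dx": 0,"dy": 0,"dz": 0.5,"gripper": -1}
    - {"rx": 0,"ry": 0,"rz": 0,"dx": 0,"dy": 0,"dz": 0,"gripper": -1}

```text
clock: 37.98
tcp_pos: [0.5453, 0.2854, 0.1275]
orientation: [2.128, 2.309, 0.003]
contact_force: [-1.0, -0.2, -0.7]
grip_width: 0.0118
gripper_force: 118.6
```

```bash
python3 - <<'E'
from h import *
cov((66,-4,43.5))
E
```

```text
heel in pot mm [-71.4   0.4  -0.1] tilt 0.1 roll 0.0 yaw -0.1 tcp pot [-5.5 -3.8 43.5] F [-1.  -0.2 -0.7] M [-0.06  0.32 -0.07]
```

step_arm:
  moves:
    - {"rx": 0,"ry": 0,"rz": 0,"dx": 0,"dy": 0,"dz": 0.3,"gripper": -1}
    - {"rx": 0,"ry": 0,"rz": 0,"dx": 0,"dy": 0,"dz": 0,"gripper": -0.3}
    - {"rx": 0,"ry": 0,"rz": 0,"dx": 0,"dy": 0,"dz": 0,"gripper": -0.3}
    - {"rx": 0,"ry": 0,"rz": 0,"dx": 0,"dy": 0,"dz": 0,"gripper": -0.3}
    - {"rx": 0,"ry": 0,"rz": 0,"dx": 0,"dy": 0,"dz": -20,"gripper": -0.3}
    - {"rx": 0,"ry": 0,"rz": 0,"dx": 0,"dy": 0,"dz": -50,"gripper": -0.3}
    - {"rx": 0,"ry": 0,"rz": -2.2,"dx": -20,"dy": 2,"dz": -50,"gripper": -0.3}
    - {"rx": 0,"ry": 0,"rz": 0,"dx": -50,"dy": 10,"dz": 0,"gripper": -0.3}
    - {"rx": 0,"ry": 0,"rz": 0,"dx": -50,"dy": 10,"dz": 0,"gripper": -0.3}
    - {"rx": 0,"ry": 0,"rz": 0,"dx": -50,"dy": 10,"dz": 0,"gripper": -0.3}
    - {"rx": 0,"ry": 0,"rz": 0,"dx": -50,"dy": 10,"dz": 0,"gripper": -0.3}
    - {"rx": 0,"ry": 0,"rz": 0,"dx": -50,"dy": 9,"dz": 0,"gripper": -0.3}
    - {"rx": 0,"ry": 0,"rz": 0,"dx": -50,"dy": 9,"dz": 0,"gripper": -0.3}
    - {"rx": 0,"ry": 0,"rz": 0,"dx": -50,"dy": 9,"dz": 0,"gripper": -0.3}
    - {"rx": 0,"ry": 0,"rz": 0,"dx": -46,"dy": 9,"dz": 0,"gripper": -0.3}
    - {"rx": 0,"ry": 0,"rz": 0,"dx": 0,"dy": 0,"dz": 0,"gripper": -0.3}
    - {"rx": 0,"ry": 0,"rz": 0,"dx": 0,"dy": 0,"dz": 0,"gripper": -0.3}

```text
clock: 40.1
tcp_pos: [0.6715, -0.1181, 0.2481]
orientation: [2.084, 2.349, 0.004]
contact_force: [0.1, 1.3, 0.2]
grip_width: 0.0301
gripper_force: 0.0
```

```bash
python3 - <<'E'
from h import *
import pickle
st(); c=cam('wrist'); im=r.grab_frame('wrist'); cv2.imwrite('pics/wB.png',im); pickle.dump(c,open('wB.pkl','wb'))
for p in((.654,-.0615,.062),(.6545,-.06,.018)): print(proj('wrist',p,c))
go([.661,-.1215,.25],97)
hs=cv2.cvtColor(im,cv2.COLOR_BGR2HSV)
u,v=proj('wrist',(.654,-.0615,.018),c)
# wood block mask
m=cv2.inRange(hs,(8,60,90),(30,255,255)); m[:, :int(u)-150]=0
k,l,s,ce=cv2.connectedComponentsWithStats(m)
for i in range(1,k):
    if s[i,4]>100: print('wood',s[i],ce[i])
cv2.imwrite('pics/vB.png',cv2.resize(im[max(0,int(v)-120):int(v)+120,int(u)-160:int(u)+160],None,fx=2.5,fy=2.5,interpolation=cv2.INTER_CUBIC)); print(int(u)-160,max(0,int(v)-120))
E
```

```text
40.1 [ 0.6715 -0.1181  0.2481] R [[-0.119, 0.993, 0.003], [0.993, 0.119, 0.001], [0.0, 0.003, -1.0]] F [0.1 1.3 0.2] w 0.0301 j [-0.25  0.53  0.49  1.57 -0.27  1.11  0.42]
[306.58986231 115.96515211]
[308.74488548 111.47391334]
world [-10.5  -4.5   2.1] in target axes [ -3.1 -11.   -2.1] now axes [ -3.1 -11.   -2.1] turn [ 0.2 -0.  -0.1]
wood [286  70  16  85 912] [292.81469298 111.34210526]
wood [ 313   71   18   84 1010] [324.19405941 111.2019802 ]
148 0
```

View pics/vB.png

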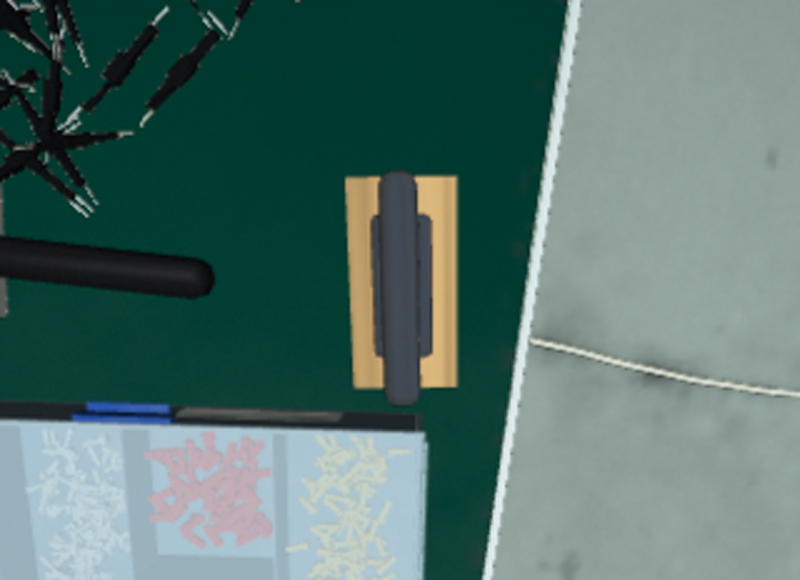

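The spanner stands in its block with the bar along the image's vertical: ends at (398,171) and (403,404), turned about 1°. The block spans (346–458, 178–388).

```bash
python3 - <<'E'
from h import *
import pickle
c=pickle.load(open('wB.pkl','rb'))
P=lambda u,v,z:onz('wrist',148+u/2.5,v/2.5,z,c)
a,b=P(398,171,.062),P(403,404,.062); m=(a+b)/2; d=a-b
print('bar',a.round(4),b.round(4),'mid',m.round(4),'len',np.linalg.norm(d).round(4),'yaw',np.degrees(np.arctan2(d[1],d[0])))
q=[P(346,178,.018),P(458,178,.018),P(457,388,.018),P(354,388,.018)]; print('stand',np.mean(q,0).round(4))
h=(P(372,215,.03)+P(432,215,.03)+P(432,357,.03)+P(374,357,.03))/4; print('head',h.round(4))
go([m[0],m[1],.058],98); 
o=r.get_obs(); M=R.from_rotvec(o['orientation']).as_matrix(); print('bar mid in tool',(M.T@(m-o['tcp_pos'])*1000).round(1))
E
```

```text
bar [ 0.6502 -0.0218  0.062 ] [ 0.6609 -0.1026  0.062 ] mid [ 0.6556 -0.0622  0.062 ] len 0.0815 yaw 97.51015937268092
stand [ 0.6557 -0.0632  0.018 ]
head [ 0.6554 -0.0628  0.03  ]
world [ -15.9   54.8 -189.9] in target axes [ 56.5  -8.2 189.9] now axes [ 56.2  -9.7 189.9] turn [ 0.2 -0.  -1.1]
bar mid in tool [ 56.2  -9.7 185.9]
```

step_arm:
  moves:
    - {"rx": 0.2,"ry": 0,"rz": -0.9,"dx": 20,"dy": -4,"dz": 30,"gripper": -0.2}
    - {"rx": 0,"ry": 0,"rz": 0,"dx": 20,"dy": -4,"dz": 40,"gripper": -0.2}
    - {"rx": 0,"ry": 0,"rz": 0,"dx": 16,"dy": -1.7,"dz": 40,"gripper": -0.2}
    - {"rx": 0,"ry": 0,"rz": 0,"dx": 0,"dy": 0,"dz": 30,"gripper": -0.2}
    - {"rx": 0,"ry": 0,"rz": 0,"dx": 0,"dy": 0,"dz": 0,"gripper": -0.2}
    - {"rx": 0,"ry": 0,"rz": 0,"dx": 0,"dy": 0,"dz": 0,"gripper": -0.2}

```text
clock: 40.9
tcp_pos: [0.6553, -0.064, 0.1088]
orientation: [2.065, 2.367, 0.0]
contact_force: [0.6, -0.3, 1.0]
grip_width: 0.0341
gripper_force: 0.0
```

```bash
python3 - <<'E'
from h import *
st(); go([.6556,-.0624,.058],97.6)
E
```

```text
40.9 [ 0.6553 -0.064   0.1088] R [[-0.136, 0.991, 0.001], [0.991, 0.136, -0.0], [-0.001, 0.001, -1.0]] F [ 0.6 -0.3  1. ] w 0.0341 j [-0.29  0.64  0.42  1.73 -0.33  0.84  0.41]
world [  0.3   1.6 -50.8] in target axes [ 1.5  0.5 50.8] now axes [ 1.5  0.4 50.8] turn [0.  0.  0.2]
```

step_arm:
  moves:
    - {"rx": 0,"ry": 0,"rz": 0.2,"dx": 1.5,"dy": 0.5,"dz": 25,"gripper": -0.2}
    - {"rx": 0,"ry": 0,"rz": 0,"dx": 0,"dy": 0,"dz": 18,"gripper": -0.2}
    - {"rx": 0,"ry": 0,"rz": 0,"dx": 0,"dy": 0,"dz": 7,"gripper": -0.2}
    - {"rx": 0,"ry": 0,"rz": 0,"dx": 0,"dy": 0,"dz": 0,"gripper": -0.2}
    - {"rx": 0,"ry": 0,"rz": 0,"dx": 0,"dy": 0,"dz": 0,"gripper": -1}
    - {"rx": 0,"ry": 0,"rz": 0,"dx": 0,"dy": 0,"dz": 0,"gripper": -1}
    - {"rx": 0,"ry": 0,"rz": 0,"dx": 0,"dy": 0,"dz": 0,"gripper": -1}
    - {"rx": 0,"ry": 0,"rz": 0,"dx": 0,"dy": 0,"dz": 0,"gripper": -1}
    - {"rx": 0,"ry": 0,"rz": 0,"dx": 0,"dy": 0,"dz": 0,"gripper": -1}
  grip_force: 100

```text
clock: 42.02
tcp_pos: [0.6553, -0.0631, 0.0582]
orientation: [2.07, 2.362, -0.0]
contact_force: [-1.2, 0.7, 6.5]
grip_width: 0.0122
gripper_force: 98.2
```

```bash
python3 - <<'E'
from h import *
st()
E
```

```text
42.02 [ 0.6553 -0.0631  0.0582] R [[-0.131, 0.991, 0.0], [0.991, 0.131, -0.001], [-0.001, 0.0, -1.0]] F [-1.2  0.7  6.5] w 0.0122 j [-0.27  0.71  0.39  1.75 -0.36  0.76  0.43]
```

step_arm:
  moves:
    - {"rx": 0,"ry": 0,"rz": 0,"dx": 0,"dy": 0,"dz": -10,"gripper": -1}
    - {"rx": 0,"ry": 0,"rz": 0,"dx": 0,"dy": 0,"dz": -40,"gripper": -1}
    - {"rx": 0,"ry": 0,"rz": -5,"dx": 0,"dy": 0,"dz": -50,"gripper": -1}
    - {"rx": 0,"ry": 0,"rz": -10,"dx": 0,"dy": 0,"dz": -50,"gripper": -1}
    - {"rx": 0,"ry": 0,"rz": -10,"dx": 0,"dy": 0,"dz": -50,"gripper": -1}
    - {"rx": 0,"ry": 0,"rz": -10,"dx": 0,"dy": 0,"dz": -32,"gripper": -1}
    - {"rx": 0,"ry": 0,"rz": -10,"dx": 0,"dy": 0,"dz": 0,"gripper": -1}
    - {"rx": 0,"ry": 0,"rz": -10,"dx": 0,"dy": 0,"dz": 0,"gripper": -1}
    - {"rx": 0,"ry": 0,"rz": -10,"dx": 0,"dy": 0,"dz": 0,"gripper": -1}
    - {"rx": 0,"ry": 0,"rz": -10,"dx": 0,"dy": 0,"dz": 0,"gripper": -1}
    - {"rx": 0,"ry": 0,"rz": -10,"dx": 0,"dy": 0,"dz": 0,"gripper": -1}
    - {"rx": 0,"ry": 0,"rz": -2,"dx": -5,"dy": 45,"dz": 0,"gripper": -1}
    - {"rx": 0,"ry": 0,"rz": 0,"dx": -5,"dy": 45,"dz": 0,"gripper": -1}
    - {"rx": 0,"ry": 0,"rz": 0,"dx": -5,"dy": 45,"dz": 0,"gripper": -1}
    - {"rx": 0,"ry": 0,"rz": 0,"dx": -5,"dy": 45,"dz": 0,"gripper": -1}
    - {"rx": 0,"ry": 0,"rz": 0,"dx": -5,"dy": 45,"dz": 0,"gripper": -1}
    - {"rx": 0,"ry": 0,"rz": 0,"dx": -5,"dy": 45,"dz": 0,"gripper": -1}
    - {"rx": 0,"ry": 0,"rz": 0,"dx": -5,"dy": 45,"dz": 0,"gripper": -1}
    - {"rx": 0,"ry": 0,"rz": 0,"dx": -4,"dy": 45,"dz": 0,"gripper": -1}
    - {"rx": 0,"ry": 0,"rz": 0,"dx": 0,"dy": 0,"dz": 0,"gripper": -1}

```text
clock: 44.52
tcp_pos: [0.6645, 0.3052, 0.2882]
orientation: [0.136, -3.135, -0.003]
contact_force: [-0.3, -0.4, -2.0]
grip_width: 0.0123
gripper_force: 97.9
```

```bash
python3 - <<'E'
from h import *
import pickle
st(); c=cam('wrist'); im=r.grab_frame('wrist'); cv2.imwrite('pics/wC.png',im); pickle.dump(c,open('wC.pkl','wb'))
u,v=proj('wrist',(.6057,.2944,.1045),c); print(u,v)
x0,y0=int(u)-160,max(0,int(v)-110)
cv2.imwrite('pics/vC.png',cv2.resize(im[y0:y0+240,x0:x0+320],None,fx=2.5,fy=2.5,interpolation=cv2.INTER_CUBIC)); print(x0,y0)
E
```

```text
44.52 [0.6645 0.3052 0.2882] R [[-0.996, -0.087, -0.004], [-0.087, 0.996, 0.002], [0.003, 0.002, -1.0]] F [-0.3 -0.4 -2. ] w 0.0123 j [-0.56  0.55  0.07  1.36 -0.04  1.23  1.17]
313.16196507892874 114.92738124891723
153 4
```

View pics/vC.png

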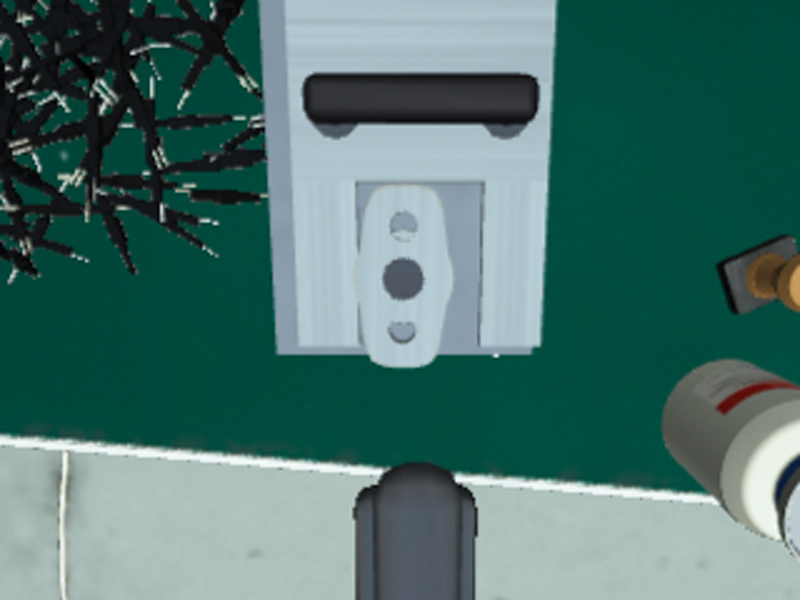

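The cover lies flat with the collar centred in its notch. The collar holes are at (403,225) and (402,331), the centre is at (403,279), and the spanner is in hand below.

```bash
python3 - <<'E'
from h import *
import pickle
c=pickle.load(open('wC.pkl','rb'))
P=lambda u,v,z:onz('wrist',153+u/2.5,4+v/2.5,z,c)
a,b,m=P(403,225,.1045),P(402,331,.1045),P(403,279,.1045); print(a.round(4),b.round(4),m.round(4),np.linalg.norm(a-b).round(4),np.degrees(np.arctan2(*(a-b)[1::-1])))
m=(m*2+a+b)/4; print(m)
t=m+0; t[2]=.1045+.012+.0502; go(t,184.7)
E
```

```text
[0.5879 0.2939 0.1045] [0.6245 0.2965 0.1045] [0.6062 0.2954 0.1045] 0.0368 -175.86692894392854
[0.60620998 0.29527958 0.1045    ]
world [ -59.4   -6.4 -121.6] in target axes [ 59.7  -1.5 121.6] now axes [ 59.3  -1.4 121.8] turn [-0.  -0.2  0.1]
```

step_arm:
  moves:
    - {"rx": 0,"ry": -0.2,"rz": 0.1,"dx": 20,"dy": -0.5,"dz": 20,"gripper": -1}
    - {"rx": 0,"ry": 0,"rz": 0,"dx": 20,"dy": -0.6,"dz": 35,"gripper": -1}
    - {"rx": 0,"ry": 0,"rz": 0,"dx": 19,"dy": -0.6,"dz": 35,"gripper": -1}
    - {"rx": 0,"ry": 0,"rz": 0,"dx": 0,"dy": 0,"dz": 25,"gripper": -1}
    - {"rx": 0,"ry": 0,"rz": 0,"dx": 0,"dy": 0,"dz": 6,"gripper": -1}
    - {"rx": 0,"ry": 0,"rz": 0,"dx": 0,"dy": 0,"dz": 0,"gripper": -1}
    - {"rx": 0,"ry": 0,"rz": 0,"dx": 0,"dy": 0,"dz": 0,"gripper": -1}

```text
clock: 45.45
tcp_pos: [0.6095, 0.2927, 0.1695]
orientation: [-0.121, 3.135, 0.001]
contact_force: [0.8, -0.9, -1.1]
grip_width: 0.0123
gripper_force: 97.9
```

```bash
python3 - <<'E'
from h import *
st(); go([.6060,.2950,.1547],184.7)
E
```

```text
45.45 [0.6095 0.2927 0.1695] R [[-0.997, -0.077, 0.004], [-0.077, 0.997, 0.001], [-0.004, 0.0, -1.0]] F [ 0.8 -0.9 -1.1] w 0.0123 j [-0.58  0.56  0.05  1.63 -0.03  0.95  1.13]
world [ -3.5   2.3 -14.8] in target axes [ 3.3  2.6 14.8] now axes [ 3.4  2.6 14.8] turn [ 0.   0.3 -0.3]
```

step_arm:
  moves:
    - {"rx": 0,"ry": 0.3,"rz": -0.3,"dx": 3.4,"dy": 2.6,"dz": 0,"gripper": -1}
    - {"rx": 0,"ry": 0,"rz": 0,"dx": 0,"dy": 0,"dz": 8,"gripper": -1}
    - {"rx": 0,"ry": 0,"rz": 0,"dx": 0,"dy": 0,"dz": 0,"gripper": -1}

```text
clock: 45.82
tcp_pos: [0.6042, 0.295, 0.1591]
orientation: [0.13, -3.135, 0.002]
contact_force: [-0.2, -0.2, -1.4]
grip_width: 0.0121
gripper_force: 97.9
```

```bash
python3 - <<'E'
from h import *
st(); go([.6060,.2950,.1547],184.7)
E
```

```text
45.83 [0.6042 0.295  0.1591] R [[-0.997, -0.083, -0.004], [-0.083, 0.997, -0.001], [0.004, -0.001, -1.0]] F [-0.2 -0.2 -1.4] w 0.0121 j [-0.58  0.57  0.05  1.64 -0.03  0.94  1.14]
world [ 1.8  0.  -4.4] in target axes [-1.8 -0.1  4.4] now axes [-1.8 -0.1  4.4] turn [-0.1 -0.3  0.1]
```

step_arm:
  moves:
    - {"rx": 0,"ry": -0.2,"rz": 0,"dx": -1.6,"dy": 0,"dz": 2,"gripper": -1}
    - {"rx": 0,"ry": 0,"rz": 0,"dx": 0,"dy": 0,"dz": 3,"gripper": -1}
    - {"rx": 0,"ry": 0,"rz": 0,"dx": 0,"dy": 0,"dz": 2,"gripper": -1}
    - {"rx": 0,"ry": 0,"rz": 0,"dx": 0,"dy": 0,"dz": 0,"gripper": -1}

```text
clock: 46.32
tcp_pos: [0.6062, 0.2952, 0.1527]
orientation: [-0.13, 3.139, -0.001]
contact_force: [0.5, -0.1, -0.9]
grip_width: 0.0123
gripper_force: 97.9
```

```bash
python3 - <<'E'
from h import *
st(); go([.6060,.2950,.1547],184.7)
E
```

```text
46.33 [0.6062 0.2952 0.1527] R [[-0.997, -0.083, 0.0], [-0.083, 0.997, -0.001], [-0.0, -0.001, -1.0]] F [ 0.5 -0.1 -0.9] w 0.0123 j [-0.58  0.57  0.05  1.65 -0.03  0.92  1.14]
world [-0.2 -0.2  2. ] in target axes [ 0.2 -0.1 -2. ] now axes [ 0.2 -0.1 -2. ] turn [-0.  0.  0.]
```

step_arm:
  moves:
    - {"rx": 0,"ry": 0,"rz": 0,"dx": 0,"dy": 0,"dz": 2,"gripper": -1}
    - {"rx": 0,"ry": 0,"rz": 0,"dx": 0,"dy": 0,"dz": 2,"gripper": -1}
    - {"rx": 0,"ry": 0,"rz": 0,"dx": 0,"dy": 0,"dz": 2,"gripper": -1}
    - {"rx": 0,"ry": 0,"rz": 0,"dx": 0,"dy": 0,"dz": 0,"gripper": -1}

```text
clock: 46.82
tcp_pos: [0.6062, 0.2952, 0.1467]
orientation: [-0.13, 3.139, -0.001]
contact_force: [-0.2, -0.0, -1.9]
grip_width: 0.0125
gripper_force: 97.9
```

```bash
python3 - <<'E'
from h import *
st()
E
```

```text
46.83 [0.6062 0.2952 0.1467] R [[-0.997, -0.083, 0.0], [-0.083, 0.997, -0.001], [-0.0, -0.001, -1.0]] F [-0.2 -0.  -1.9] w 0.0125 j [-0.58  0.58  0.05  1.65 -0.03  0.91  1.14]
```

step_arm:
  moves:
    - {"rx": 0,"ry": 0,"rz": 4,"dx": 0,"dy": 0,"dz": 0,"gripper": -1}
    - {"rx": 0,"ry": 0,"rz": 6,"dx": 0,"dy": 0,"dz": 0,"gripper": -1}
    - {"rx": 0,"ry": 0,"rz": 6,"dx": 0,"dy": 0,"dz": 0,"gripper": -1}
    - {"rx": 0,"ry": 0,"rz": 6,"dx": 0,"dy": 0,"dz": 0,"gripper": -1}
    - {"rx": 0,"ry": 0,"rz": 6,"dx": 0,"dy": 0,"dz": 0,"gripper": -1}
    - {"rx": 0,"ry": 0,"rz": 6,"dx": 0,"dy": 0,"dz": 0,"gripper": -1}
    - {"rx": 0,"ry": 0,"rz": 6,"dx": 0,"dy": 0,"dz": 0,"gripper": -1}
    - {"rx": 0,"ry": 0,"rz": 0,"dx": 0,"dy": 0,"dz": 0,"gripper": -1}

```text
clock: 47.82
tcp_pos: [0.6065, 0.2952, 0.147]
orientation: [0.95, 2.994, -0.001]
contact_force: [0.4, -0.6, -2.6]
grip_width: 0.0121
gripper_force: 97.9
```

```bash
python3 - <<'E'
from h import *
st(); print(r.get_obs()['moment']); go([.6062,.2952,.1467],144.7)
E
```

```text
47.83 [0.6065 0.2952 0.147 ] R [[-0.817, 0.576, 0.001], [0.576, 0.817, -0.001], [-0.001, -0.0, -1.0]] F [ 0.4 -0.6 -2.6] w 0.0121 j [-0.7   0.59  0.22  1.66 -0.15  0.91  0.54]
[-0.05317168 -0.00446003 -0.0101202 ]
world [-0.3  0.  -0.3] in target axes [ 0.2 -0.1  0.3] now axes [ 0.2 -0.1  0.3] turn [-0.   0.1  0.1]
```

step_arm:
  moves:
    - {"rx": 0,"ry": 0,"rz": 6,"dx": 0,"dy": 0,"dz": 0,"gripper": -1}
    - {"rx": 0,"ry": 0,"rz": 6,"dx": 0,"dy": 0,"dz": 0,"gripper": -1}
    - {"rx": 0,"ry": 0,"rz": 6,"dx": 0,"dy": 0,"dz": 0,"gripper": -1}
    - {"rx": 0,"ry": 0,"rz": 6,"dx": 0,"dy": 0,"dz": 0,"gripper": -1}
    - {"rx": 0,"ry": 0,"rz": 6,"dx": 0,"dy": 0,"dz": 0,"gripper": -1}
    - {"rx": 0,"ry": 0,"rz": 6,"dx": 0,"dy": 0,"dz": 0,"gripper": -1}
    - {"rx": 0,"ry": 0,"rz": 6,"dx": 0,"dy": 0,"dz": 0,"gripper": -1}

```text
clock: 48.7
tcp_pos: [0.6061, 0.2945, 0.147]
orientation: [1.962, 2.453, -0.002]
contact_force: [-1.5, -1.9, -0.2]
grip_width: 0.0121
gripper_force: 98.1
```

```bash
python3 - <<'E'
from h import *
st(); print(r.get_obs()['moment']); go([.6062,.2952,.1467],102.7)
E
```

```text
48.7 [0.6061 0.2945 0.147 ] R [[-0.22, 0.976, -0.0], [0.976, 0.22, -0.001], [-0.001, -0.001, -1.0]] F [-1.5 -1.9 -0.2] w 0.0121 j [-0.83  0.61  0.41  1.67 -0.29  0.92 -0.09]
[-0.47093086  0.2916791   0.10144712]
world [ 0.1  0.7 -0.3] in target axes [0.6 0.2 0.3] now axes [0.6 0.2 0.3] turn [-0.   0.1 -0. ]
```

step_arm:
  moves:
    - {"rx": 0,"ry": 0,"rz": 2,"dx": 0,"dy": 0,"dz": 0,"gripper": -1}
    - {"rx": 0,"ry": 0,"rz": 2,"dx": 0,"dy": 0,"dz": 0,"gripper": -1}
    - {"rx": 0,"ry": 0,"rz": 2,"dx": 0,"dy": 0,"dz": 0,"gripper": -1}
    - {"rx": 0,"ry": 0,"rz": 0,"dx": 0,"dy": 0,"dz": 0,"gripper": -1}

```text
clock: 49.2
tcp_pos: [0.6061, 0.2949, 0.1468]
orientation: [2.087, 2.348, -0.001]
contact_force: [-2.2, -3.4, -0.2]
grip_width: 0.0121
gripper_force: 98.1
```

```bash
python3 - <<'E'
from h import *
st(); print(r.get_obs()['moment']); go([.6062,.2952,.1467],96.7)
E
```

```text
49.2 [0.6061 0.2949 0.1468] R [[-0.117, 0.993, -0.0], [0.993, 0.117, -0.001], [-0.001, -0.0, -1.0]] F [-2.2 -3.4 -0.2] w 0.0121 j [-0.84  0.62  0.43  1.67 -0.31  0.92 -0.18]
[-0.68169037  0.49488763 -0.00798778]
world [ 0.1  0.3 -0.1] in target axes [0.3 0.2 0.1] now axes [0.3 0.2 0.1] turn [-0.  0.  0.]
```

step_arm:
  moves:
    - {"rx": 0,"ry": 0,"rz": 2,"dx": 0,"dy": 0,"dz": 0,"gripper": -1}
    - {"rx": 0,"ry": 0,"rz": 1.5,"dx": 0,"dy": 0,"dz": 0,"gripper": -1}
    - {"rx": 0,"ry": 0,"rz": 1.5,"dx": 0,"dy": 0,"dz": 0,"gripper": -1}

```text
clock: 49.58
tcp_pos: [0.606, 0.295, 0.1467]
orientation: [2.187, 2.254, -0.002]
contact_force: [-2.2, -4.8, 0.1]
grip_width: 0.0124
gripper_force: 98.7
```

```bash
python3 - <<'E'
from h import *
st(); print(r.get_obs()['moment']); go([.6062,.2952,.1467],91.7)
E
```

```text
49.58 [0.606  0.295  0.1467] R [[-0.03, 1.0, -0.0], [1.0, 0.03, -0.001], [-0.001, -0.0, -1.0]] F [-2.2 -4.8  0.1] w 0.0124 j [-0.86  0.62  0.46  1.67 -0.32  0.93 -0.25]
[-1.03897436  0.65911185  0.84992199]
world [ 0.2  0.2 -0. ] in target axes [0.2 0.2 0. ] now axes [0.2 0.2 0. ] turn [-0.   0.1  0. ]
```

step_arm:
  moves:
    - {"rx": 0,"ry": 0,"rz": 0.5,"dx": 0,"dy": 0,"dz": 0,"gripper": -1}
    - {"rx": 0,"ry": 0,"rz": 0,"dx": 0,"dy": 0,"dz": 0,"gripper": -1}
    - {"rx": 0,"ry": 0,"rz": -3,"dx": 0,"dy": 0,"dz": 0,"gripper": -1}
    - {"rx": 0,"ry": 0,"rz": -3,"dx": 0,"dy": 0,"dz": 0,"gripper": -1}
    - {"rx": 0,"ry": 0,"rz": 0,"dx": 0,"dy": 0,"dz": 0,"gripper": -1}

```text
clock: 50.2
tcp_pos: [0.6064, 0.2957, 0.1469]
orientation: [2.078, 2.356, 0.001]
contact_force: [-1.5, -1.9, -2.6]
grip_width: 0.0121
gripper_force: 97.9
```

```bash
python3 - <<'E'
from h import *
st(); print(r.get_obs()['moment'])
E
```

```text
50.2 [0.6064 0.2957 0.1469] R [[-0.125, 0.992, 0.001], [0.992, 0.125, 0.0], [0.0, 0.001, -1.0]] F [-1.5 -1.9 -2.6] w 0.0121 j [-0.84  0.62  0.43  1.67 -0.31  0.92 -0.17]
[-0.50796395  0.3135801   0.02474132]
```

step_arm:
  moves:
    - {"rx": 0,"ry": 0,"rz": 0,"dx": -0.6,"dy": -0.6,"dz": -2,"gripper": -1}
    - {"rx": 0,"ry": 0,"rz": 0,"dx": 0,"dy": 0,"dz": -6,"gripper": -1}
    - {"rx": 0,"ry": 0,"rz": 0,"dx": 0,"dy": 0,"dz": -12,"gripper": -1}
    - {"rx": 0,"ry": 0,"rz": 0,"dx": 0,"dy": 0,"dz": -40,"gripper": -1}
    - {"rx": 0,"ry": 0,"rz": 0,"dx": -20,"dy": 0,"dz": -40,"gripper": -1}
    - {"rx": 0,"ry": 0,"rz": 0,"dx": -45,"dy": 0.5,"dz": 0,"gripper": -1}
    - {"rx": 0,"ry": 0,"rz": 0,"dx": -50,"dy": 0.5,"dz": 0,"gripper": -1}
    - {"rx": 0,"ry": 0,"rz": 0,"dx": -50,"dy": 0.5,"dz": 0,"gripper": -1}
    - {"rx": 0,"ry": 0,"rz": 0,"dx": -50,"dy": 0.5,"dz": 20,"gripper": -1}
    - {"rx": 0,"ry": 0,"rz": 0,"dx": -50,"dy": 0.5,"dz": 30,"gripper": -1}
    - {"rx": 0,"ry": 0,"rz": 0,"dx": -45,"dy": 0.5,"dz": 30,"gripper": -1}
    - {"rx": 0,"ry": 0,"rz": 0,"dx": -30,"dy": 0.5,"dz": 30,"gripper": -1}
    - {"rx": 0,"ry": 0,"rz": 0,"dx": -20,"dy": 0,"dz": 30,"gripper": -1}
    - {"rx": 0,"ry": 0,"rz": 0,"dx": 0,"dy": 0,"dz": 0,"gripper": -1}
    - {"rx": 0,"ry": 0,"rz": 0,"dx": 0,"dy": 0,"dz": 0,"gripper": -1}

```text
clock: 52.08
tcp_pos: [0.6559, -0.061, 0.1086]
orientation: [2.075, 2.357, 0.003]
contact_force: [0.6, 0.8, -1.8]
grip_width: 0.0123
gripper_force: 97.9
```

```bash
python3 - <<'E'
from h import *
st(); go([.6553,-.0631,.0582],97.5)
E
```

```text
52.08 [ 0.6559 -0.061   0.1086] R [[-0.127, 0.992, 0.003], [0.992, 0.127, 0.0], [0.0, 0.003, -1.0]] F [ 0.6  0.8 -1.8] w 0.0123 j [-0.32  0.65  0.45  1.74 -0.36  0.84  0.42]
world [ -0.6  -2.1 -50.4] in target axes [-2.  -0.8 50.4] now axes [-2.  -0.9 50.4] turn [ 0.1 -0.  -0.2]
```

step_arm:
  moves:
    - {"rx": 0.1,"ry": 0,"rz": -0.2,"dx": -2,"dy": -0.9,"dz": 20,"gripper": -1}
    - {"rx": 0,"ry": 0,"rz": 0,"dx": 0,"dy": 0,"dz": 14,"gripper": -1}
    - {"rx": 0,"ry": 0,"rz": 0,"dx": 0,"dy": 0,"dz": 0,"gripper": -1}

```text
clock: 52.45
tcp_pos: [0.6529, -0.0635, 0.0714]
orientation: [-2.07, -2.359, 0.005]
contact_force: [-0.1, 0.2, -0.7]
grip_width: 0.0123
gripper_force: 98.0
```

```bash
python3 - <<'E'
from h import *
st(); go([.6553,-.0631,.0582],97.5)
E
```

```text
52.45 [ 0.6529 -0.0635  0.0714] R [[-0.13, 0.991, -0.004], [0.991, 0.13, -0.0], [0.0, -0.004, -1.0]] F [-0.1  0.2 -0.7] w 0.0123 j [-0.29  0.69  0.42  1.75 -0.38  0.78  0.45]
world [  2.4   0.4 -13.2] in target axes [ 0.1  2.5 13.2] now axes [ 0.1  2.5 13.2] turn [-0.3 -0.  -0. ]
```

step_arm:
  moves:
    - {"rx": -0.2,"ry": 0,"rz": 0,"dx": 0,"dy": 2.2,"dz": 1,"gripper": -1}
    - {"rx": 0,"ry": 0,"rz": 0,"dx": 0,"dy": 0,"dz": 2,"gripper": -1}
    - {"rx": 0,"ry": 0,"rz": 0,"dx": 0,"dy": 0,"dz": 2,"gripper": -1}
    - {"rx": 0,"ry": 0,"rz": 0,"dx": 0,"dy": 0,"dz": 0,"gripper": -1}

```text
clock: 52.95
tcp_pos: [0.6562, -0.0639, 0.0681]
orientation: [2.071, 2.36, 0.002]
contact_force: [0.5, -0.3, -0.9]
grip_width: 0.0121
gripper_force: 98.0
```

```bash
python3 - <<'E'
from h import *
st(); go([.6553,-.0631,.0582],97.5)
E
```

```text
52.95 [ 0.6562 -0.0639  0.0681] R [[-0.13, 0.992, 0.002], [0.992, 0.13, -0.0], [-0.0, 0.002, -1.0]] F [ 0.5 -0.3 -0.9] w 0.0121 j [-0.29  0.7   0.42  1.75 -0.39  0.77  0.45]
world [-0.9  0.8 -9.9] in target axes [ 0.9 -0.8  9.9] now axes [ 1.  -0.8  9.9] turn [ 0.1  0.  -0.1]
```

step_arm:
  moves:
    - {"rx": 0,"ry": 0,"rz": 0,"dx": 0.7,"dy": -0.5,"dz": 2,"gripper": -1}
    - {"rx": 0,"ry": 0,"rz": 0,"dx": 0,"dy": 0,"dz": 3,"gripper": -1}
    - {"rx": 0,"ry": 0,"rz": 0,"dx": 0,"dy": 0,"dz": 2,"gripper": -1}
    - {"rx": 0,"ry": 0,"rz": 0,"dx": 0,"dy": 0,"dz": 1.5,"gripper": -1}
    - {"rx": 0,"ry": 0,"rz": 0,"dx": 0,"dy": 0,"dz": 0,"gripper": -1}

```text
clock: 53.58
tcp_pos: [0.6557, -0.0633, 0.0595]
orientation: [2.071, 2.36, 0.002]
contact_force: [-0.3, 1.1, -0.2]
grip_width: 0.012
gripper_force: 98.0
```

```bash
python3 - <<'E'
from h import *
st(); go([.6553,-.0631,.0582],97.5)
E
```

```text
53.58 [ 0.6557 -0.0633  0.0595] R [[-0.13, 0.992, 0.002], [0.992, 0.13, -0.0], [-0.0, 0.002, -1.0]] F [-0.3  1.1 -0.2] w 0.012 j [-0.29  0.71  0.41  1.75 -0.39  0.76  0.45]
world [-0.4  0.2 -1.3] in target axes [ 0.3 -0.3  1.3] now axes [ 0.3 -0.3  1.3] turn [ 0.1  0.  -0.1]
```

step_arm:
  moves:
    - {"rx": 0,"ry": 0,"rz": 0,"dx": 0,"dy": 0,"dz": 1.3,"gripper": -1}
    - {"rx": 0,"ry": 0,"rz": 0,"dx": 0,"dy": 0,"dz": 0,"gripper": -0.3}
    - {"rx": 0,"ry": 0,"rz": 0,"dx": 0,"dy": 0,"dz": 0,"gripper": -0.3}
    - {"rx": 0,"ry": 0,"rz": 0,"dx": 0,"dy": 0,"dz": 0,"gripper": -0.3}
    - {"rx": 0,"ry": 0,"rz": 0,"dx": 0,"dy": 0,"dz": -15,"gripper": -0.3}
    - {"rx": 0,"ry": 0,"rz": 0,"dx": 0,"dy": 0,"dz": -40,"gripper": -0.3}
    - {"rx": 0,"ry": 0,"rz": 0,"dx": 0,"dy": 0,"dz": -50,"gripper": -0.3}
    - {"rx": 0,"ry": 0,"rz": 0,"dx": 0,"dy": 0,"dz": -50,"gripper": -0.3}
    - {"rx": 0,"ry": 0,"rz": 0,"dx": 30,"dy": -30,"dz": -50,"gripper": -0.3}
    - {"rx": 0,"ry": 0,"rz": 0,"dx": 40,"dy": -45,"dz": -50,"gripper": -0.3}
    - {"rx": 0,"ry": 0,"rz": 0,"dx": 40,"dy": -45,"dz": -50,"gripper": -0.3}
    - {"rx": 0,"ry": 0,"rz": 0,"dx": 40,"dy": -45,"dz": -20,"gripper": -0.3}
    - {"rx": 0,"ry": 0,"rz": 0,"dx": 0,"dy": 0,"dz": 0,"gripper": -0.3}
    - {"rx": 0,"ry": 0,"rz": 0,"dx": 0,"dy": 0,"dz": 0,"gripper": -0.3}

```text
clock: 55.32
tcp_pos: [0.4945, 0.0483, 0.361]
orientation: [2.071, 2.359, 0.005]
contact_force: [0.2, 0.1, -0.2]
grip_width: 0.03
gripper_force: 0.0
```

```bash
python3 - <<'E'
from h import *
st(); w,c=brass('wrist'); s,_=brass('scene',amin=3); a,_=brass('side',amin=3)
for n,i in(('wE',w),('sE',s),('aE',a)): cv2.imwrite(f'pics/{n}.png',i)
# compare: wood stand/spanner and bystanders unchanged between first and last scene/side frames
for f,g in(('scene0','sE'),('side0','aE')):
    d=cv2.absdiff(cv2.imread(f'pics/{f}.png'),cv2.imread(f'pics/{g}.png')).max(2); m=cv2.morphologyEx((d>40).astype(np.uint8),cv2.MORPH_OPEN,np.ones((2,2)))
    k,l,st_,ce=cv2.connectedComponentsWithStats(cv2.dilate(m,np.ones((5,5))))
    print(f,[st_[i].tolist() for i in range(1,k) if st_[i,4]>60])
E
```

```text
55.33 [0.4945 0.0483 0.361 ] R [[-0.13, 0.992, 0.004], [0.992, 0.13, 0.001], [0.0, 0.004, -1.0]] F [ 0.2  0.1 -0.2] w 0.03 j [-0.72  0.07  0.54  1.86 -0.04  1.22 -0.04]
wrist [404.8 221.1] [ 33  52 194] [ 0.6385 -0.042 ]
wrist [150.  318.3] [13 11 76] [ 0.2504 -0.2691]
scene [185.1 286.8] [4 6 9] [0.5973 0.4616]
scene [220.5 324.5] [2 2 4] [0.4486 0.4806]
side [351.  161.6] [ 5  7 25] [0.5984 0.5404]
side [217.1 309.9] [3 5 7] [ 0.254  -0.2283]
scene0 [[503, 0, 11, 12, 113], [510, 1, 33, 20, 440], [490, 0, 131, 246, 14468], [615, 0, 18, 39, 376], [312, 2, 13, 18, 196], [491, 25, 41, 84, 1996], [305, 30, 58, 91, 3395], [400, 164, 8, 16, 121], [408, 167, 28, 21, 459], [222, 198, 77, 61, 2332], [363, 208, 23, 17, 223], [307, 301, 12, 14, 154]]
side0 [[0, 0, 165, 400, 35823], [76, 0, 19, 19, 294], [94, 0, 25, 19, 419], [297, 0, 34, 16, 263], [77, 47, 54, 26, 587], [290, 48, 60, 88, 3176], [321, 154, 48, 32, 1020], [111, 180, 39, 20, 504], [98, 184, 9, 12, 87], [275, 189, 9, 9, 79], [355, 209, 38, 35, 1122], [280, 258, 27, 21, 296], [314, 258, 7, 10, 66], [234, 277, 52, 40, 1616]]
```

```bash
python3 - <<'E'
from h import *
c=cam('wrist'); g=cv2.cvtColor(cv2.imread('pics/wE.png'),cv2.COLOR_BGR2GRAY)
gs=cv2.cvtColor(cv2.imread('pics/sE.png'),cv2.COLOR_BGR2GRAY)
for n,G,cc in(('wrist',g,c),('scene',gs,None)):
  o=[]
  for a in range(0,180,10):
    v=[]
    for s in(1,-1):
        t=np.radians(a); u,w=proj(n,(.6061+s*.018*np.cos(t),.2949+s*.018*np.sin(t),.1045),cc)
        v.append(int(G[int(round(w)),int(round(u))]) if 0<=w<400 and 0<=u<640 else -1)
    o.append((a,*v))
  print(n,o)
# cup/funnel rim in wrist, scoop handle position
print(proj('wrist',(.3625,-.245,.085),c))
E
```

```text
wrist [(0, -1, -1), (10, -1, -1), (20, -1, -1), (30, -1, -1), (40, -1, -1), (50, -1, -1), (60, -1, -1), (70, -1, -1), (80, -1, -1), (90, -1, -1), (100, -1, -1), (110, -1, -1), (120, -1, -1), (130, -1, -1), (140, -1, -1), (150, -1, -1), (160, -1, -1), (170, -1, -1)]
scene [(0, 208, 183), (10, 210, 190), (20, 215, 190), (30, 211, 190), (40, 204, 172), (50, 211, 200), (60, 211, 216), (70, 223, 221), (80, 218, 213), (90, 192, 166), (100, 159, 153), (110, 161, 165), (120, 187, 200), (130, 217, 220), (140, 218, 219), (150, 202, 212), (160, 181, 218), (170, 200, 219)]
[203.99510953 344.06365843]
```

The holes now lie at about 103° (expected 101.7°), so the collar is at its stop. No brass is left outside and the bystanders haven't moved, so I'm handing in.

```bash
python3 -c "
from bench import r
print(r.hand_in())"
```

```text
the job is handed in; nothing more can be done
None
```

I handed the job in at about 55 s: four spacers found and put in the pot, the funnel in the cup, the cover seated, the collar turned to its stop, the spanner back in its stand and the scoop back on the mat; the final camera check showed no brass left out and the bystanders unmoved, but hand-in returned no verdict.

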